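Put swapped meter registers back on their own meters

ROBOT

A 6-joint arm with a two-finger parallel gripper is mounted at the origin on a cart in front of the work surface, level with it; the furniture and walls round the work are solid. World frame = base frame: x ahead of the robot, y to its left, z up, the work surface at z = 0. Lengths are in m, angles in rad, forces in N, time in s.
With the tool pointing down it reaches from about 0.325 to 1 m from the base axis. Payload 5.1 kg.
Tool frame: the origin (TCP) lies midway between the tips of the shut fingers; the grasp point (between the pads) lies 19 mm behind it; z points along the fingers, x is the direction in which the jaws open and shut, and the axes are right-handed (so a half turn about z gives the same grasp; the last joint's range is limited). The gripper opens to 85 mm and grips with 20 to 120 N. Pads are 22 mm wide; open, the fingers measure 114 mm over their backs; the gripper's body (76 mm by 85 mm) begins 54 mm behind the grasp point. The pads swing forward as they close: fully open they stand 13 mm farther back than shut.
Start: joints at [1.261, 0.124, 1.65, -0, 1.367, -0.083], TCP at [0.146, 0.633, 0.192] pointing down, gripper open.
Joint ranges: [-2.61, 2.61], [-1.02, 2.33], [0.03, 2.71], [-1.35, 4.49], [0.32, 2.68], [-2.91, 2.91]. Speed limits (rad/s): [2.57, 2.57, 3.14, 3.14, 3.14, 3.14].

INTERFACE

Orientations are given as a rotation vector (axis times angle).
In Python, from bench import env gives the robot as it stands.
- The arm moves only by the tool step_arm, never from a script. Its argument "plan" is one flat list of numbers, 7 for each row, row after row: the turn, a rotation vector about the tool's x, y, z scaled (see below), then the shift along the tool's x, y, z scaled (see below), then the closure, from 0 (fully open) to 1 (shut). In form: [wx, wy, wz, tx, ty, tz, fingers, wx, wy, wz, tx, ty, tz, fingers, ...]. A call has 1 to 12 rows; each row is the pose to reach, as a shift and turn from the pose commanded when the call began, along the tool's axes at that moment, turning the shorter way round; what a row does not reach only later rows make up. The controller multiplies each number of a shift by 600 mm and each number of a turn by 360 degrees. A row lasts 1/8 s, in which the tool goes at most 62.5 mm and 10.7 degrees, less where a joint would pass 70% of its speed; a pose out of reach is approached as far as the arm can. A call with a number of a shift or a turn outside -1 to 1 is refused whole. A call with a gripper value outside its range is refused whole. The fingers move at their own pace and stop on an object; "newtons" is the grip in N (left out, the last holds). Time passes only in rows, so rows that repeat a pose let the fingers close. It gives the time, the measured TCP pose, the force and the opening at its end, in the units of the state.
- env.read_state(): the state, without advancing time (a new reading comes with each control period).
- env.grab_frame(name): name is "scene" or "top"; returns a dict with "image" (480x640x3 uint8, red, green, blue), "fovy" (degrees; the focal length in pixels is half the picture's height over the tangent of half this angle, whatever the lens; pixels are square), "cx", "cy" (the principal point, pixels), "dist_coeffs" ([k1, k2, p1, p2, k3] as OpenCV has them; the pictures are not rectified), "R" (3x3) and "t" (3): a world point X has camera coordinates R X + t. Camera axes: x right, y down, z forward; pixel columns grow to the right and rows downward; lengths in m; the calibration is good to about 2 mm. A picture is of the moment at which its call begins. There is no depth.
- env.finish_job(): hands the job in, once; it reports no verdict.
The state is a dict: "time_s": time; "joint_positions": joint angles; "qvel": joint speeds; "tau": joint torques, N m; "position": TCP position; "tcp_rot": TCP orientation; "ft_force": force on the tool from outside, world axes, zero at the start; "ft_torque": the same for the moment, N m; "opening": finger opening in m.
Only numpy, scipy, OpenCV 4.12 (cv2) and the standard library are available. Lean on these libraries where they do the work, as an engineer would, in place of code of your own. Each camera call takes 0.05 s, during which the arm holds its last target.

TASK

The registers of the two meters in the steel cradles were fitted the wrong way round: swap them, so that the blue-ringed cold-water register is pressed fully home in the blue meter and the red-ringed hot-water register in the red meter. Let one wait standing on the round rubber pad meanwhile, and keep both off the gritty bare bench and upright. Then close each meter with the cover of its own colour, sitting level over its register, and leave the grey cup, the brass union and the yellow screwdriver beside the meters where they are.

Things in the scene. Friction and masses are not known exactly. Their poses are not given: they have to be found in the camera images.
- meter_cold: Open water-meter body, blue paint, clamped in a steel cradle, immovable; 100 mm (x) by 184 mm (y, the pipe). Origin on the bench, on the axis of the brass collar on top: 70 mm outside, 58 mm bore, upper edge at z = 95 mm. A seated register's flange meets that edge, its origin at z = 79 mm. Spring balls in the bore snap over its skirt: 5 to 12 N to pull it straight up out or press it in.
- meter_hot: Open water-meter body, red paint, clamped in a steel cradle, immovable; 100 mm (x) by 184 mm (y, the pipe). Origin on the bench, on the axis of the brass collar on top: 70 mm outside, 58 mm bore, upper edge at z = 95 mm. A seated register's flange meets that edge, its origin at z = 79 mm. Spring balls in the bore snap over its skirt: 5 to 12 N to pull it straight up out or press it in.
- register_cold: Cold-water register, round, 45 mm tall, about 120 g. Origin at the centre of its underside, z up. Grey skirt to z = 16 mm, 52 mm wide at most (foot tapered to 43 mm), blue flange 62 mm wide at z = 16 to 19 mm, white can 48 mm wide above it (grip here), with a blue band and blue ring round the white dial. Starts seated in the collar of the red meter. Any yaw.
- register_hot: Hot-water register, round, 45 mm tall, about 120 g. Origin at the centre of its underside, z up. Grey skirt to z = 16 mm, 52 mm wide at most (foot tapered to 43 mm), red flange 62 mm wide at z = 16 to 19 mm, white can 48 mm wide above it (grip here), with a red band and red ring round the white dial. Starts seated in the collar of the blue meter. Any yaw.
- cover_cold: Blue plastic cover, a round cap 59 mm wide (56 mm at the crown), 30 mm tall, open below, bore 53 mm, about 40 g. Origin at the centre of its lower rim, z up. Starts on the bench, crown up, a white bar on the crown. Fits loosely over a register's white can; on a seated register its rim rests on the flange, its origin 98 mm above the meter's. Any yaw.
- cover_hot: Red plastic cover, a round cap 59 mm wide (56 mm at the crown), 30 mm tall, open below, bore 53 mm, about 40 g. Origin at the centre of its lower rim, z up. Starts on the bench, crown up, a white bar on the crown. Fits loosely over a register's white can; on a seated register its rim rests on the flange, its origin 98 mm above the meter's. Any yaw.
- rest_pad: Round black rubber pad, 100 mm wide, flat, 8 mm thick, stuck to the bench. Origin at the centre of its underside. Free at the start.
- grey_cup: Grey plastic cup with a grey lid, 67 mm wide, 65 mm tall, standing between the meters. Origin at the centre of its underside. A bystander.
- union_1: Brass union nut with tailpiece, standing on the bench between the meters, 33 mm wide, 50 mm tall. Origin at the centre of its underside. A bystander.
- screwdriver_2: Screwdriver with a yellow handle lying on the bench, 172 mm long (its y axis, handle at +y), 24 mm thick. Origin at the middle of its underside. A bystander.
Not all that is in view belongs to the job. What is shaped like the cover_hot but purple or turquoise is not meant.

How it is judged:
On the way:
1. one of the registers stands released on the rubber pad (((horizontal distance between register_cold and rest_pad below 0.035 m and height (world z) of register_cold below 0.012 m and angle between register_cold's own z axis and vertical below 0.1 rad and contact force between the fingers and register_cold below 0.1 N) or (horizontal distance between register_hot and rest_pad below 0.035 m and height (world z) of register_hot below 0.012 m and angle between register_hot's own z axis and vertical below 0.1 rad and contact force between the fingers and register_hot below 0.1 N))), for 0.2 s.
At the end, for the whole second after the job is handed in: Each register sits in the meter of its own colour, centred within 4 mm, fully home (flange within 2 mm of the collar's edge) and level; each meter's cover of the same colour sits over its register, centred within 6 mm, its rim within 3 mm of the flange, level; all at rest (horizontal distance between register_cold and meter_cold below 0.004 m and z of register_cold in the frame of meter_cold between 0.076 and 0.081 m and angle between each of register_cold, register_hot's own z axis and vertical below 0.07 rad and horizontal distance between cover_cold and meter_cold below 0.006 m and z of cover_cold in the frame of meter_cold between 0.095 and 0.101 m and angle between each of cover_cold, cover_hot's own z axis and vertical below 0.1 rad and linear speed of each of register_cold, cover_cold, register_hot, cover_hot below 0.01 m/s and horizontal distance between register_hot and meter_hot below 0.004 m and z of register_hot in the frame of meter_hot between 0.076 and 0.081 m and horizontal distance between cover_hot and meter_hot below 0.006 m and z of cover_hot in the frame of meter_hot between 0.095 and 0.101 m); the robot touches nothing.
It fails at once if a register is set on the bare bench or tips over (height (world z) of any of register_cold, register_hot below 0.004 m or angle between any of register_cold, register_hot's own z axis and vertical above 0.8 rad).
It fails at once if the grey cup, the union or the screwdriver is shifted by more than 15 mm or knocked over (distance of any of grey_cup, union_1, screwdriver_2 from where it was at the start of the episode above 0.015 m or angle between any of grey_cup, union_1's own z axis and vertical above 0.4 rad).
It also fails if it takes over 106 s, if anything falls off the work surface, if the arm or the gripper's body presses on something with over 40 N, if the wrist force passes 120 N, or if a joint passes its speed limit or range.

## Working session

There is one attempt and no reset: what is moved stays moved. The work goes in short steps, Python scripts to look and compute and a tool call to move; the robot and the scene stay as the last step left them, time stands still between calls to the robot, and variables do not carry over. Pictures are saved under pics/ and viewed, and the job is handed in when it is done.

Besides the shell and the picture viewer there is one more tool, called after "Emit:" in YAML: its name, and indented under it one key for each argument. step_arm: Moves the arm, as the interface text tells. Its arguments: {"type":"object","properties":{"plan":{"type":"array"},"newtons":{"type":"number"}},"required":["plan"]}

```bash
mkdir -p pics; ls
python3 - <<'E'
from bench import env
import cv2
s=env.read_state()
for k,v in s.items(): print(k,v)
for n in("scene","top"):
    f=env.grab_frame(n)
    cv2.imwrite(f"pics/{n}0.png",f["image"][:,:,::-1])
    print(n,f["fovy"],f["cx"],f["cy"],f["dist_coeffs"],f["R"],f["t"])
E
```

```text
pics
time_s 0.0
joint_positions [ 1.26140163e+00  1.24528318e-01  1.65170731e+00 -4.23735256e-05
  1.36752441e+00 -8.25973053e-02]
qvel [ 4.93943982e-04  2.30329439e-04 -1.64009430e-04 -7.84489986e-05
  6.27857179e-05 -6.40517596e-04]
tau [ 1.06019806e-04 -4.23614788e+01 -3.65450335e+01 -1.16321949e-04
  7.11287998e-03  1.50794023e-05]
position [0.14597786 0.63265943 0.19091842]
tcp_rot [ 2.45756354  1.95504299 -0.00279276]
ft_force [-0.53230778 -0.69712384 -0.35642953]
ft_torque [-0.01812689 -0.02570506  0.00151862]
opening 0.0851072583900911
scene 53.33426939343183 321.4854437582415 247.0255162082691 [-0.08700644  0.          0.          0.          0.        ] [[ 0.54454316 -0.83842941  0.02255823]
 [-0.54826754 -0.37618493 -0.74691874]
 [ 0.6347247   0.39436154 -0.66453256]] [-0.23654188  0.35977548  0.53926886]
top 47.311214701655864 315.0162973740648 240.44501413883634 [0.02521215 0.         0.         0.         0.        ] [[ 0.01046489 -0.99993739  0.00396359]
 [-0.98425746 -0.01100001 -0.17639801]
 [ 0.17643057 -0.00205521 -0.98431094]] [0.07310428 0.54882468 1.01206531]
```

View pics/scene0.png

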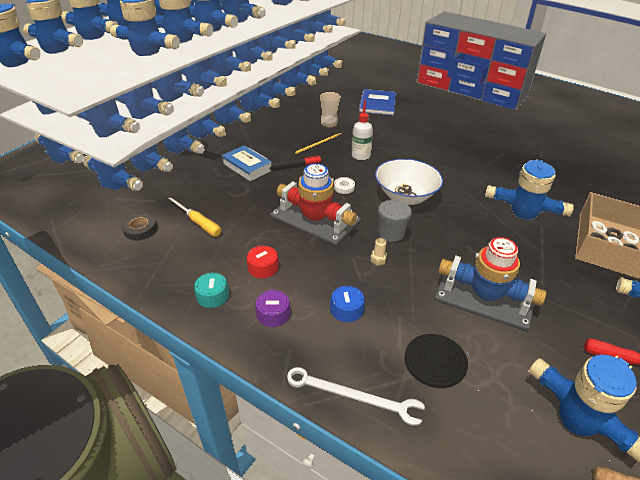

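View pics/top0.png

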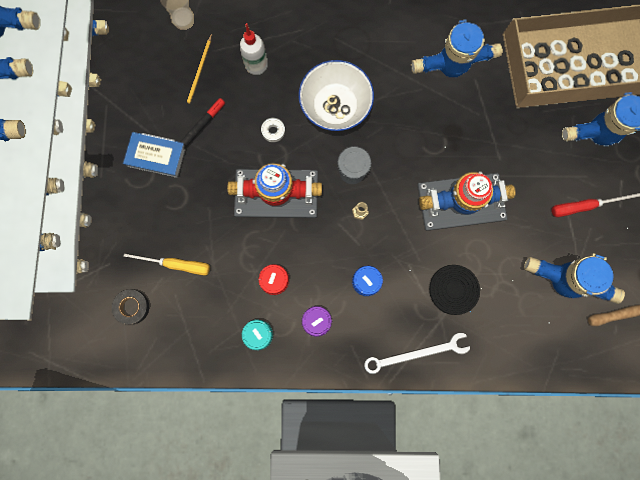

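```bash
cat > h.py <<'E'
import numpy as np, cv2
from scipy.spatial.transform import Rotation as Ro
from bench import env
def cam(f):
    fl=240/np.tan(np.radians(f["fovy"])/2)
    return np.array([[fl,0,f["cx"]],[0,fl,f["cy"]],[0,0,1]]),np.array(f["dist_coeffs"],float),np.array(f["R"]),np.array(f["t"])
def unproj(f,uv,z):
    K,d,R,t=cam(f)
    p=cv2.undistortPoints(np.array([[uv]],float),K,d)[0,0]
    ray=R.T@np.array([p[0],p[1],1]); C=-R.T@t
    return C+ray*(z-C[2])/ray[2]
def proj(f,X):
    K,d,R,t=cam(f)
    return cv2.projectPoints(np.atleast_2d(np.array(X,float)),cv2.Rodrigues(R)[0],t,K,d)[0][:,0]
def circ(c,r,z,n=60):
    a=np.linspace(0,2*np.pi,n); return np.c_[c[0]+r*np.cos(a),c[1]+r*np.sin(a),np.full(n,z)]
def crop(img,u0,v0,u1,v1,s,name):
    cv2.imwrite("pics/"+name,cv2.resize(img[v0:v1,u0:u1,::-1],None,fx=s,fy=s,interpolation=cv2.INTER_CUBIC))
E
python3 - <<'E'
from h import *
T=env.grab_frame("top");S=env.grab_frame("scene")
print([(-np.array(f["R"]).T@np.array(f["t"])).round(3) for f in (T,S)])
for n,uv,z in [("hotm(cold reg)",(273,180),.124),("coldm",(474,187),.124),("redcov",(273,279),.03),("bluecov",(368,281),.03),("pad",(455,290),.008),("cup",(354,162),.065),("union",(361,211),.05),("screw",(185,266),.012),("screw",(125,256),.012),("turq",(257,334),.03),("purp",(317,321),.03),("shelf",(73,290),.3),("shelftop",(34,318),.5)]:
    print(n,unproj(T,uv,z).round(4))
print(proj(T,[[.146,.633,.19]]),proj(S,[[.146,.633,.19]]))
crop(T["image"],210,140,410,240,4,"t1.png");crop(T["image"],400,150,540,250,5,"t2.png");crop(T["image"],230,250,410,360,4,"t3.png")
crop(S["image"],250,150,410,250,5,"s1.png");crop(S["image"],370,230,560,340,4,"s2.png");crop(S["image"],180,230,380,340,4,"s3.png")
E
```

```text
[array([0.361, 0.081, 1.093]), array([-0.016, -0.276,  0.632])]
hotm(cold reg) [0.6461 0.1573 0.124 ]
coldm [ 0.6369 -0.2101  0.124 ]
redcov [0.4743 0.1599 0.03  ]
bluecov [ 0.4724 -0.0249  0.03  ]
pad [ 0.4588 -0.1989  0.008 ]
cup [0.7017 0.0045 0.065 ]
union [ 0.6072 -0.0101  0.05  ]
screw [0.5002 0.3362 0.012 ]
screw [0.519  0.4558 0.012 ]
turq [0.3686 0.1879 0.03  ]
purp [0.3943 0.0735 0.03  ]
shelf [0.4267 0.4265 0.3   ]
shelftop [0.3801 0.3776 0.5   ]
[[-50.16850274 479.26954279]] [[-79.46708752 188.17942459]]
```

View pics/t1.png

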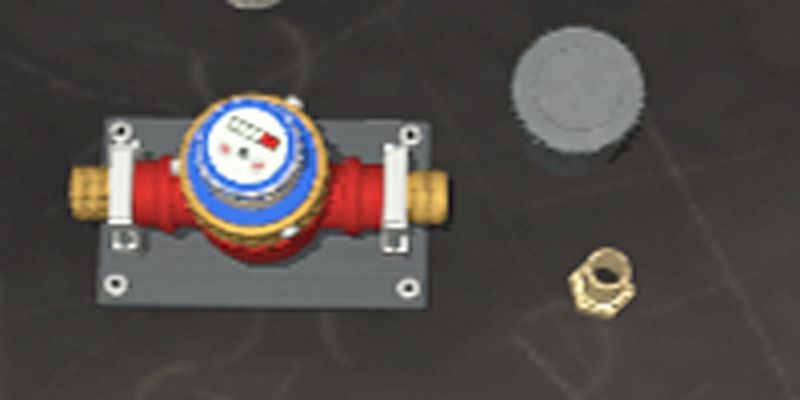

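View pics/t2.png

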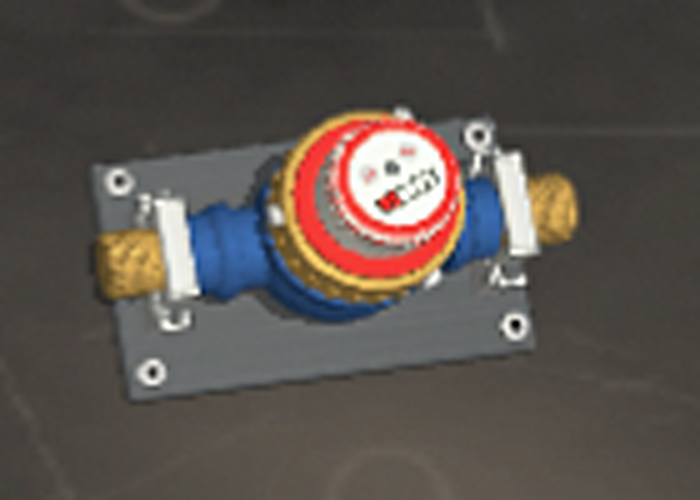

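View pics/s1.png

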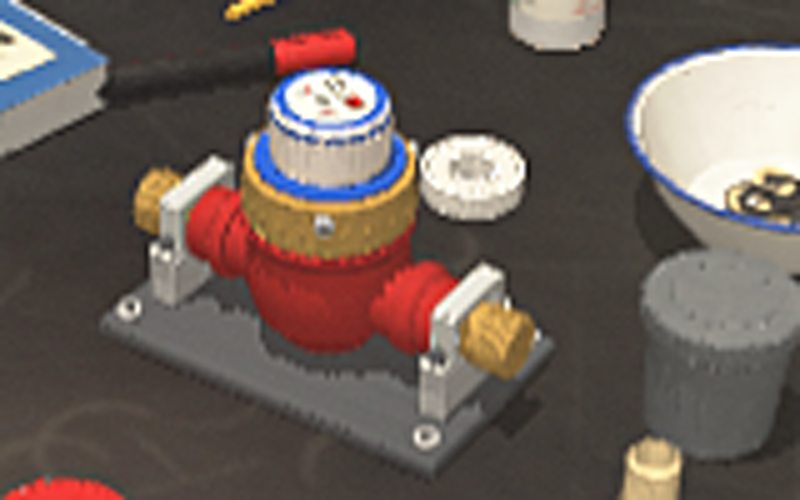

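View pics/s2.png

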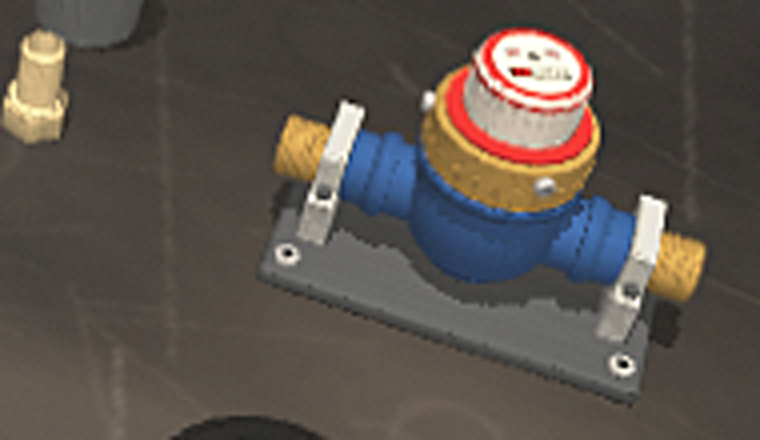

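View pics/t3.png

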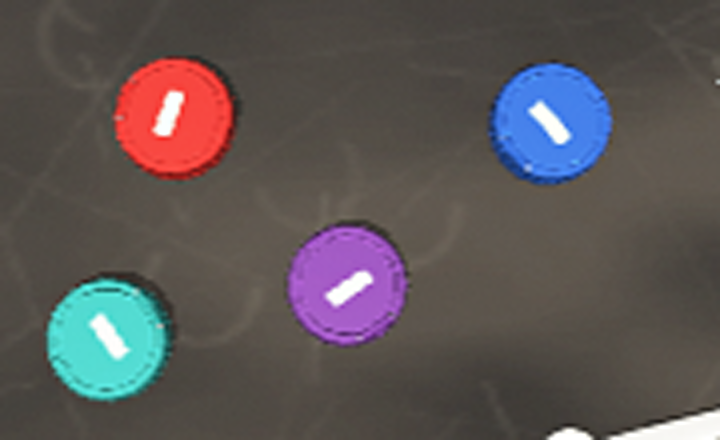

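```bash
cat > ov.py <<'E'
from h import *
def overlay(f,items,name,box,s):
    im=f["image"][:,:,::-1].copy()
    u0,v0,u1,v1=box
    im=cv2.resize(im[v0:v1,u0:u1],None,fx=s,fy=s,interpolation=cv2.INTER_CUBIC)
    for c,r,z,col in items:
        p=((proj(f,circ(c,r,z))+.5-[u0,v0])*s)
        cv2.polylines(im,[np.int32(p*16)],True,col,1,cv2.LINE_AA,4)
    return im
E
python3 - <<'E'
from ov import *
T=env.grab_frame("top");S=env.grab_frame("scene")
print("T hotm",unproj(T,(271.75,177.5),.124),"coldm",unproj(T,(480,185.4),.124),"red",unproj(T,(273.75,279.25),.03),"blue",unproj(T,(367.75,280.25),.03))
h=unproj(T,(271.75,177.5),.124);c=unproj(T,(480,185.4),.124);r=unproj(T,(273.75,279.25),.03);b=unproj(T,(367.75,280.25),.03)
it=[]
G=(0,255,0);Y=(255,0,255)
for m in(h,c): it+=[(m,.024,.124,G),(m,.035,.095,Y)]
for m in(r,b): it+=[(m,.028,.03,G),(m,.0295,0,Y)]
it+=[((.4588,-.1989),.05,.008,G)]
a=overlay(T,it,"",(220,150,320,220),4);b_=overlay(T,it,"",(430,150,530,220),4)
c_=overlay(T,it,"",(240,250,290,305),4);d_=overlay(T,it,"",(340,250,390,305),4)
e_=overlay(S,it,"",(265,150,365,220),4);f_=overlay(S,it,"",(450,220,550,290),4);g_=overlay(S,it,"",(240,240,290,295),4);h_=overlay(S,it,"",(325,275,375,330),4)
cv2.imwrite("pics/o1.png",np.vstack([np.hstack([a,b_]),np.hstack([e_,f_])]))
cv2.imwrite("pics/o2.png",np.hstack([np.hstack([c_,d_]),np.hstack([g_,h_])]))
E
```

```text
T hotm [0.65078691 0.15970203 0.124     ] coldm [ 0.64001217 -0.22110379  0.124     ] red [0.47378187 0.15844437 0.03      ] blue [ 0.47382877 -0.02440135  0.03      ]
```

View pics/o1.png

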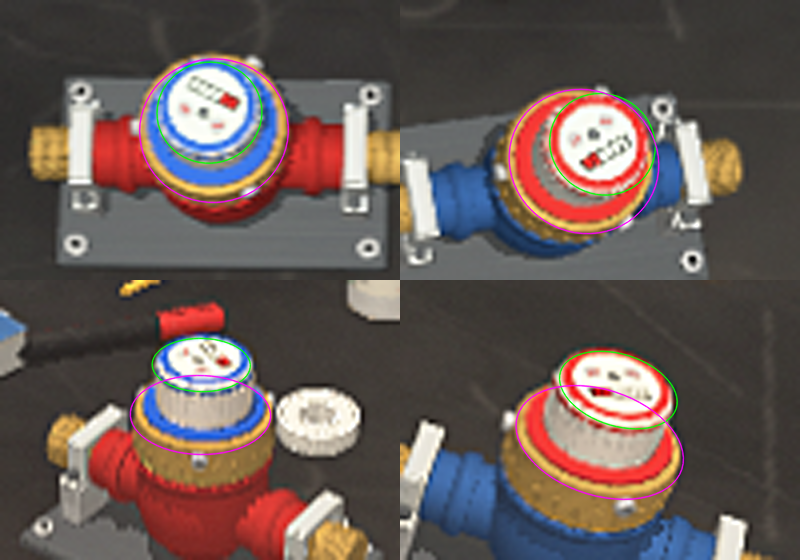

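View pics/o2.png

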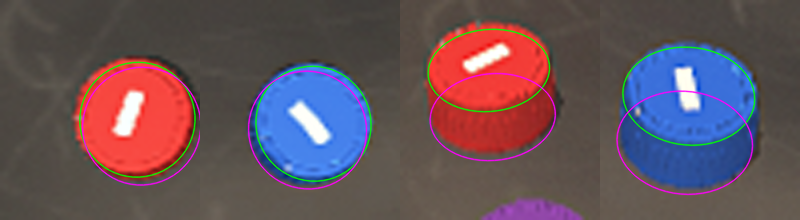

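```bash
cat > fit.py <<'E'
from h import *
from scipy.ndimage import map_coordinates
def score(f,img,c,feats):
    tot=0
    for r,z in feats:
        a=circ(c,r+.0012,z,121)[:-1];b=circ(c,r-.0012,z,121)[:-1]
        pa=proj(f,a);pb=proj(f,b)
        d=0
        for k in range(3):
            va=map_coordinates(img[:,:,k],[pa[:,1],pa[:,0]],order=1);vb=map_coordinates(img[:,:,k],[pb[:,1],pb[:,0]],order=1)
            d=d+np.abs(va-vb)
        tot+=np.mean(np.minimum(d,80))
    return tot
def fit(f,c0,feats,half=.008,step=.0005):
    img=cv2.GaussianBlur(f["image"],(0,0),.6).astype(float)
    g=np.arange(-half,half+1e-9,step)
    M=np.array([[score(f,img,(c0[0]+x,c0[1]+y),feats) for y in g] for x in g])
    i,j=np.unravel_index(M.argmax(),M.shape)
    return np.array([c0[0]+g[i],c0[1]+g[j]]),M.max()
REG=[(.024,.124),(.035,.095),(.031,.098)]
COV=[(.028,.03)]
E
python3 - <<'E'
from fit import *
T=env.grab_frame("top");S=env.grab_frame("scene")
for n,c,fe in [("hotm",(.6508,.1597),REG),("coldm",(.640,-.2211),REG),("red",(.474,.1585),COV),("blue",(.474,-.0245),COV),("pad",(.459,-.199),[(.05,.008)]),("cup",(.7017,.0045),[(.0335,.065)])]:
    for F,nm in((T,"T"),(S,"S")):
        print(n,nm,*[fit(F,c,[x]) for x in fe],fit(F,c,fe))
E
```

```text
hotm T (array([0.6558, 0.1537]), np.float64(76.73749196334408)) (array([0.6543, 0.1597]), np.float64(78.82185956357564)) (array([0.6523, 0.1612]), np.float64(80.0)) (array([0.6538, 0.1607]), np.float64(232.67123419066758))
hotm S (array([0.6518, 0.1592]), np.float64(79.84790702639286)) (array([0.6588, 0.1632]), np.float64(62.55567026927534)) (array([0.6518, 0.1592]), np.float64(67.17116476917784)) (array([0.6533, 0.1587]), np.float64(206.0913295511172))
coldm T (array([ 0.642 , -0.2176]), np.float64(76.40047593630403)) (array([ 0.641 , -0.2196]), np.float64(79.81306664800148)) (array([ 0.641 , -0.2196]), np.float64(78.35306545918009)) (array([ 0.64  , -0.2186]), np.float64(231.48259434077568))
coldm S (array([ 0.639 , -0.2196]), np.float64(80.0)) (array([ 0.6415, -0.2206]), np.float64(69.4404504980169)) (array([ 0.6415, -0.2206]), np.float64(68.30544905755929)) (array([ 0.641 , -0.2201]), np.float64(215.28413530394943))
red T (array([0.4755, 0.1605]), np.float64(80.0)) (array([0.4755, 0.1605]), np.float64(80.0))
red S (array([0.4765, 0.161 ]), np.float64(66.58937157612387)) (array([0.4765, 0.161 ]), np.float64(66.58937157612387))
blue T (array([ 0.4755, -0.025 ]), np.float64(80.0)) (array([ 0.4755, -0.025 ]), np.float64(80.0))
blue S (array([ 0.476, -0.025]), np.float64(74.97563886551191)) (array([ 0.476, -0.025]), np.float64(74.97563886551191))
pad T (array([ 0.4605, -0.197 ]), np.float64(79.26242796428373)) (array([ 0.4605, -0.197 ]), np.float64(79.26242796428373))
pad S (array([ 0.4585, -0.1985]), np.float64(68.68447293237757)) (array([ 0.4585, -0.1985]), np.float64(68.68447293237757))
cup T (array([0.7022, 0.0045]), np.float64(78.54867520692174)) (array([0.7022, 0.0045]), np.float64(78.54867520692174))
cup S (array([0.7027, 0.0035]), np.float64(57.06793378533114)) (array([0.7027, 0.0035]), np.float64(57.06793378533114))
```

```bash
cat >> h.py <<'E'
def rows(pts,R0=None,p0=None,wz=0):
    s=env.read_state()
    p0=s["position"] if p0 is None else np.array(p0)
    R0=Ro.from_rotvec(s["tcp_rot"]).as_matrix() if R0 is None else R0
    for p in pts: print(p,(R0.T@(np.array(p)-p0)/.6).round(4))
def tri(f,uv,g,uw):
    A=[]
    out=[]
    for F,u in((f,uv),(g,uw)):
        K,d,R,t=cam(F); p=cv2.undistortPoints(np.array([[u]],float),K,d)[0,0]; r=R.T@np.array([p[0],p[1],1]); r/=np.linalg.norm(r); out.append((-R.T@t,r))
    M=sum(np.eye(3)-np.outer(r,r) for c,r in out); b=sum((np.eye(3)-np.outer(r,r))@c for c,r in out)
    x=np.linalg.solve(M,b); return x,[np.linalg.norm(np.cross(x-c,r)) for c,r in out]
E
python3 - <<'E'
from h import *
T=env.grab_frame("top");S=env.grab_frame("scene")
print(tri(T,(73,291),S,(95,164)),tri(T,(33,319),S,(63,105)))
crop(T["image"],0,0,160,400,2,"sh.png");crop(S["image"],0,0,380,200,2,"sh2.png")
rows([(.118,.51,.19),(.09,.39,.19)])
E
```

```text
(array([0.42550873, 0.5093848 , 0.13316187]), [np.float64(0.01660732771196543), np.float64(0.016607327711965415)]) (array([0.38093392, 0.49325422, 0.27907729]), [np.float64(0.005956495033069582), np.float64(0.005956495033069429)])
(0.118, 0.51, 0.19) [-0.2108  0.0005  0.0037]
(0.09, 0.39, 0.19) [-0.4162 -0.      0.0037]
```

View pics/sh2.png

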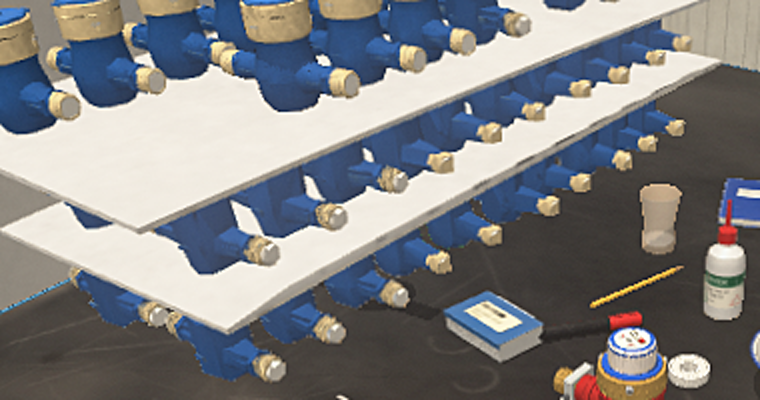

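View pics/sh.png

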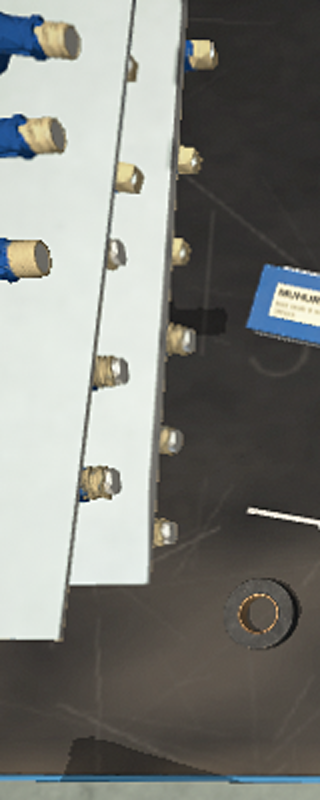

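Emit:
step_arm:
  plan: [0, 0, -0.01, -0.1, 0, 0, 0, 0, 0, -0.02, -0.2, 0, 0, 0, 0, 0, -0.036, -0.3, 0, 0, 0, 0, 0, -0.036, -0.4, 0, 0, 0, 0, 0, -0.036, -0.4, 0, 0, 0]
  newtons: 60

```text
time_s: 1.12
position: [0.0912, 0.3965, 0.1917]
tcp_rot: [-2.222, -2.22, -0.002]
ft_force: [1.0, -0.1, 0.4]
opening: 0.0855
```

Run:
```python
from h import *
s=env.read_state();print({k:np.round(v,4) for k,v in s.items() if k!="tau"});print(Ro.from_rotvec(s["tcp_rot"]).as_matrix().round(4))
```

```text
{'time_s': np.float64(1.125), 'joint_positions': array([ 1.2125, -0.4561,  2.1594, -0.    ,  1.4369, -0.3574]), 'qvel': array([ 0.0018,  0.0963, -0.0979,  0.0013, -0.049 ,  0.0049]), 'position': array([0.0912, 0.3965, 0.1917]), 'tcp_rot': array([-2.2220e+00, -2.2201e+00, -2.0000e-03]), 'ft_force': array([ 0.9668, -0.149 ,  0.428 ]), 'ft_torque': array([ 0.021 , -0.0414,  0.0282]), 'opening': np.float64(0.0855)}
[[ 9.0e-04  1.0e+00  5.0e-04]
 [ 1.0e+00 -9.0e-04  1.3e-03]
 [ 1.3e-03  5.0e-04 -1.0e+00]]
```

Emit:
step_arm:
  plan: [0, 0, 0, -0.02, 0.08, 0, 0, 0, 0, 0, -0.06, 0.16, 0, 0, 0, 0, 0, -0.11, 0.24, 0, 0, 0, 0, 0, -0.18, 0.31, 0, 0, 0, 0, 0, -0.26, 0.38, 0, 0, 0, 0, 0, -0.34, 0.43, 0, 0, 0, 0, 0, -0.43, 0.48, 0, 0, 0, 0, 0, -0.53, 0.53, 0, 0, 0, 0, 0, -0.63, 0.58, 0, 0, 0, 0, 0, -0.73, 0.63, 0, 0, 0, 0, 0, -0.81, 0.68, 0, 0, 0, 0, 0, -0.89, 0.73, 0, 0]

```text
time_s: 2.62
position: [0.5309, -0.1357, 0.1924]
tcp_rot: [2.222, 2.219, 0.001]
ft_force: [0.3, 1.2, -0.4]
opening: 0.0854
```

```bash
cat > fit2.py <<'E'
from fit import *
E
python3 - <<'E'
from h import *
s=env.read_state();print({k:np.round(v,4) for k,v in s.items() if k!="tau"})
for n in("top","scene"):
    cv2.imwrite(f"pics/{n}1.png",env.grab_frame(n)["image"][:,:,::-1])
rows([(.641,-.2195,.19),(.641,-.2195,.099)])
E
```

```text
{'time_s': np.float64(2.625), 'joint_positions': array([-3.4840e-01, -1.0350e-01,  1.8790e+00,  3.0000e-04,  1.3650e+00,
       -1.9179e+00]), 'qvel': array([-0.6134,  0.8164, -0.7269,  0.0042, -0.0959, -0.6151]), 'position': array([ 0.5309, -0.1357,  0.1924]), 'tcp_rot': array([2.2224e+00, 2.2192e+00, 1.2000e-03]), 'ft_force': array([ 0.3471,  1.2024, -0.3734]), 'ft_torque': array([-0.0045, -0.0025,  0.0535]), 'opening': np.float64(0.0854)}
(0.641, -0.2195, 0.19) [-0.1348  0.183   0.0023]
(0.641, -0.2195, 0.099) [-0.1346  0.1831  0.154 ]
```

View pics/top1.png

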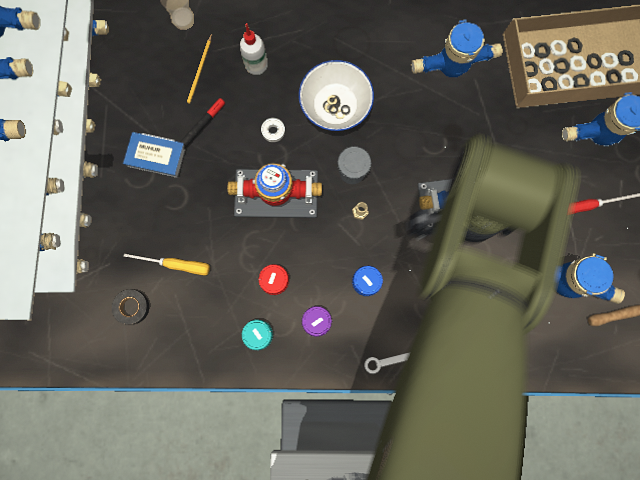

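View pics/scene1.png

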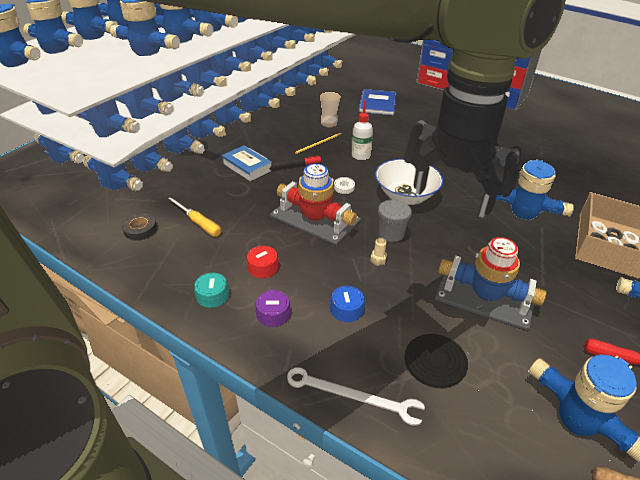

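Emit:
step_arm:
  plan: [0, 0, 0, -0.07, 0.09, 0, 0, 0, 0, 0, -0.14, 0.184, 0, 0, 0, 0, 0, -0.14, 0.184, 0, 0, 0, 0, 0, -0.14, 0.184, 0.06, 0, 0, 0, 0, -0.14, 0.184, 0.08, 0, 0, 0, 0, -0.14, 0.184, 0.08, 0]

```text
time_s: 3.48
position: [0.6384, -0.2162, 0.143]
tcp_rot: [-2.22, -2.22, 0.001]
ft_force: [-0.0, 0.3, 0.0]
opening: 0.0854
```

Run:
```python
from h import *
s=env.read_state();print({k:np.round(v,4) for k,v in s.items() if k!="tau"})
S=env.grab_frame("scene")
crop(S["image"],370,130,620,330,3,"s3a.png")
rows([(.641,-.2195,.099)])
```

```text
{'time_s': np.float64(3.475), 'joint_positions': array([-4.0630e-01,  2.1020e-01,  1.6368e+00,  1.0000e-04,  1.2972e+00,
       -1.9771e+00]), 'qvel': array([-0.0017, -0.0254, -0.0347,  0.0018,  0.0022, -0.0004]), 'position': array([ 0.6384, -0.2162,  0.143 ]), 'tcp_rot': array([-2.2196e+00, -2.2197e+00,  1.4000e-03]), 'ft_force': array([-0.0447,  0.2571,  0.005 ]), 'ft_torque': array([-0.0262, -0.0272, -0.0251]), 'opening': np.float64(0.0854)}
(0.641, -0.2195, 0.099) [-0.0047  0.003   0.0761]
```

View pics/s3a.png

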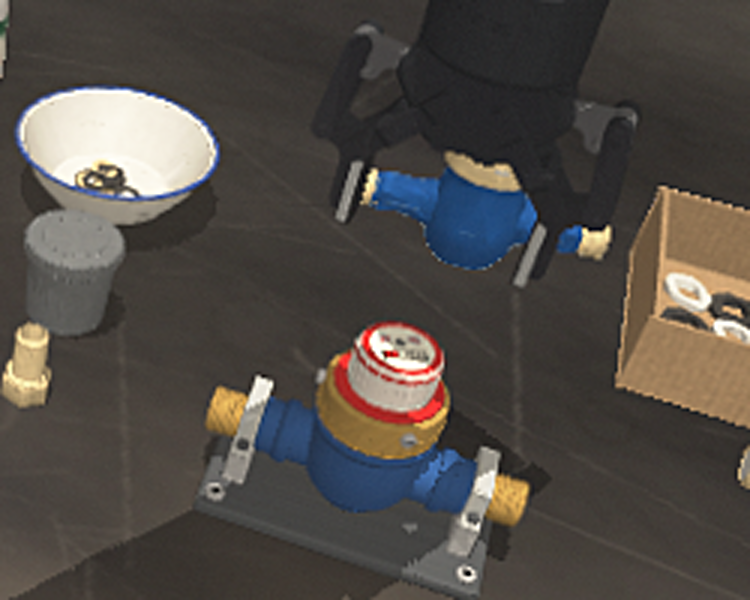

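Run:
```python
from h import *
S=env.grab_frame("scene");T=env.grab_frame("top")
print(proj(S,[[.638,-.216,.143],[.638,-.216,.156],[.638,-.1735,.156],[.638,-.2585,.156],[.64,-.22,.124],[.64,-.22,0]]))
cv2.imwrite("pics/t4.png",T["image"][:,:,::-1])
```

```text
[[503.72204794 237.41211936]
 [505.91706284 231.24560415]
 [480.68838195 221.74153822]
 [531.97107762 241.1172373 ]
 [503.28773734 246.43433845]
 [484.56445224 297.44503997]]
```

View pics/t4.png

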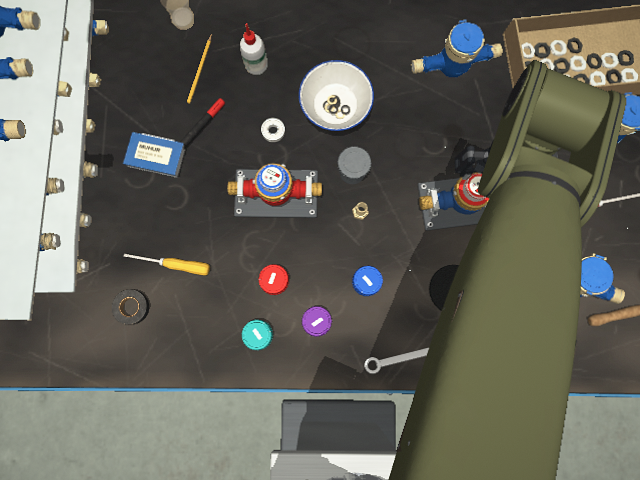

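Run:
```python
from h import *
from scipy.optimize import least_squares
S=env.grab_frame("scene");T=env.grab_frame("top")
crop(S["image"],450,130,600,240,5,"s5.png");crop(T["image"],430,110,530,240,5,"t5.png")
for w in(.085,.1,.114):
    f=lambda p:(proj(S,[p+[0,w/2,0],p-[0,w/2,0]])-[[485.7,202],[545,223]]).ravel()
    r=least_squares(f,[.63,-.21,.15]);print(w,r.x,r.fun)
```

```text
0.085 [ 0.57490596 -0.22452629  0.2378056 ] [ 0.07698425 -0.21437281 -0.07494674  0.20518143]
0.1 [ 0.6792235  -0.21550473  0.16816763] [ 0.07698426 -0.21437279 -0.07494676  0.20518144]
0.114 [ 0.77658654 -0.20708461  0.1031722 ] [ 0.07698427 -0.2143728  -0.07494676  0.20518143]
```

View pics/s5.png

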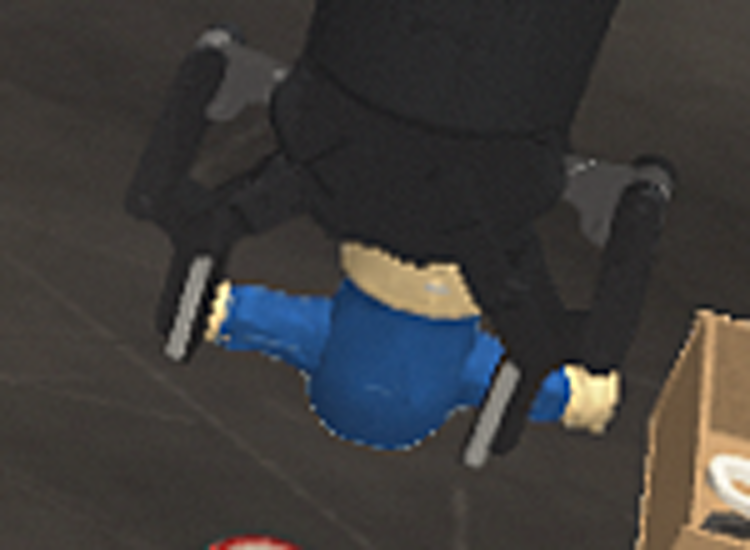

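View pics/t5.png

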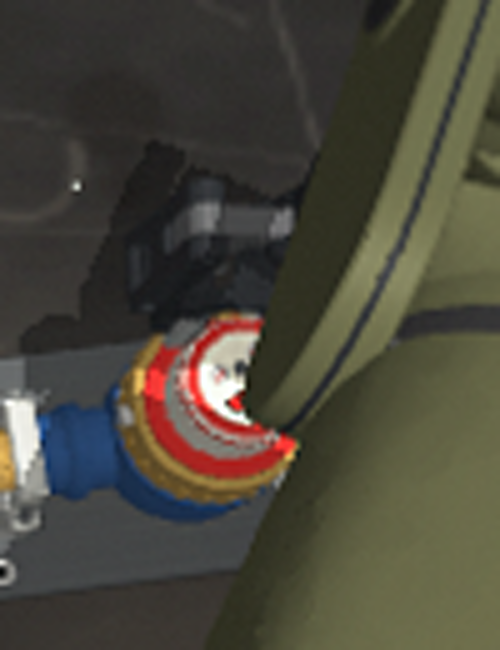

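Run:
```python
from h import *
s=env.read_state();print({k:np.round(v,4) for k,v in s.items() if k!="tau"})
im=cv2.imread("pics/scene1.png");cv2.imwrite("pics/s6.png",cv2.resize(im[100:230,380:550],None,fx=4.5,fy=4.5,interpolation=cv2.INTER_CUBIC))
T=env.grab_frame("top")
for z in(.15,.2,.25,.3):print(z,unproj(T,(470,150),z),unproj(T,(457,160),z))
```

```text
{'time_s': np.float64(3.725), 'joint_positions': array([-0.4068,  0.2083,  1.6337,  0.    ,  1.2968, -1.9772]), 'qvel': array([-0.0024,  0.0026,  0.0022, -0.0007, -0.0015,  0.0012]), 'position': array([ 0.64  , -0.2174,  0.1462]), 'tcp_rot': array([2.2200e+00, 2.2191e+00, 1.7000e-03]), 'ft_force': array([ 0.1219,  0.7265, -0.7208]), 'ft_torque': array([-0.0224,  0.0173,  0.0832]), 'opening': np.float64(0.0854)}
0.15 [ 0.69819354 -0.1977396   0.15      ] [ 0.6792159  -0.17379621  0.15      ]
0.2 [ 0.68030185 -0.18294413  0.2       ] [ 0.66233076 -0.16027067  0.2       ]
0.25 [ 0.66241016 -0.16814866  0.25      ] [ 0.64544562 -0.14674512  0.25      ]
0.3 [ 0.64451847 -0.15335319  0.3       ] [ 0.62856048 -0.13321958  0.3       ]
```

View pics/s6.png

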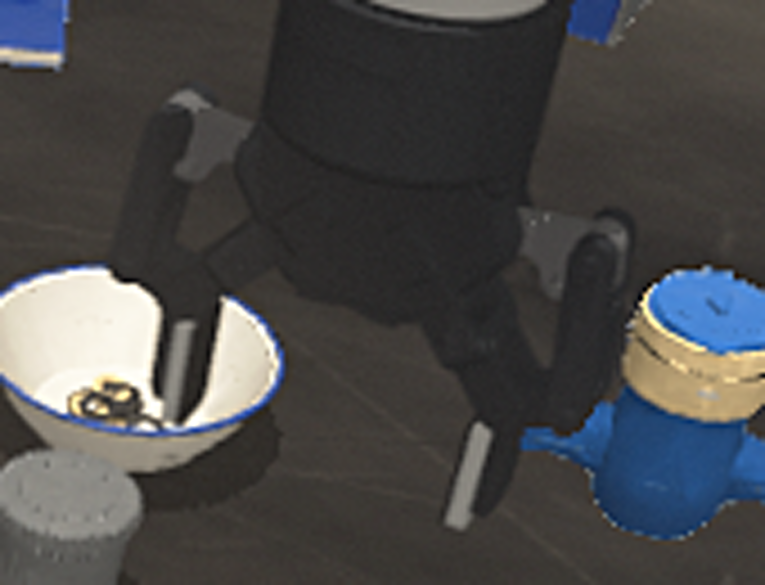

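Run:
```python
from h import *
from scipy.optimize import least_squares
S=env.grab_frame("scene")
D=np.array([.110,-.0825,-.0475])
for i in range(6):
    env.grab_frame("top"); s=env.read_state(); print(s["position"].round(4),s["joint_positions"].round(4))
obs=[((418.9,194.4),(485,201.6)),((481.5,217.1),(545,223))]
for a,b in obs:
    f=lambda p:(proj(S,[p,p+D])-[a,b]).ravel()
    r=least_squares(f,[.53,-.13,.2]);print(r.x+D,r.fun)
def g(p):
    c,w=p[:3],p[3]
    e=np.array([0,w/2,0])
    return (proj(S,[c+e,c+D+e,c-e,c+D-e])-[obs[0][0],obs[0][1],obs[1][0],obs[1][1]]).ravel()
r=least_squares(g,[.53,-.13,.2,.09]);print(r.x,r.x[:3]+D,r.fun)
```

```text
[ 0.6396 -0.2174  0.1453] [-0.407   0.2089  1.6344  0.      1.2967 -1.9773]
[ 0.6395 -0.2173  0.145 ] [-0.407   0.2092  1.6346 -0.      1.2967 -1.9772]
[ 0.6394 -0.2173  0.1448] [-0.4071  0.2095  1.6347  0.      1.2967 -1.9772]
[ 0.6393 -0.2173  0.1445] [-0.4071  0.2097  1.6349  0.      1.2966 -1.9772]
[ 0.6393 -0.2173  0.1444] [-0.4071  0.2098  1.635   0.      1.2966 -1.9773]
[ 0.6393 -0.2173  0.1443] [-0.4071  0.2099  1.635   0.      1.2966 -1.9772]
[ 0.69112689 -0.16246009  0.15870648] [ 0.07699898 -0.60744061 -0.08709734  0.66807029]
[ 0.67970586 -0.26570897  0.16728614] [ 0.05053931 -0.47057128 -0.05758326  0.5228189 ]
[ 0.57573489 -0.13199372  0.21029327  0.10133466] [ 0.68573489 -0.21449372  0.16279327] [-0.13627672 -0.82173026  0.26461225  0.5438061   0.28103505 -0.26786679
 -0.42960927  0.64217575]
```

Run:
```python
from h import *
S=env.grab_frame("scene");T=env.grab_frame("top")
print(tri(T,(469,153),S,(493,139)))
print(tri(T,(471,147),S,(493,137)))
print(tri(T,(485,153),S,(506,143)))
```

```text
(array([ 0.64101955, -0.15390013,  0.29923578]), [np.float64(0.002066391679537387), np.float64(0.0020663916795374544)])
(array([ 0.64894721, -0.15431239,  0.29986177]), [np.float64(0.0007911177851576684), np.float64(0.0007911177851575272)])
(array([ 0.63963048, -0.17545798,  0.30108491]), [np.float64(4.9200704082328827e-05), np.float64(4.9200704082233024e-05)])
```

Run:
```python
from h import *
S=env.grab_frame("scene")
for uv in [(485,201.6),(545,223)]:
    for z in(.15,.17,.18,.19,.2,.21,.22): print(uv,unproj(S,uv,z).round(4))
```

```text
(485, 201.6) [ 0.7062 -0.1599  0.15  ]
(485, 201.6) [ 0.6762 -0.1647  0.17  ]
(485, 201.6) [ 0.6612 -0.1671  0.18  ]
(485, 201.6) [ 0.6463 -0.1695  0.19  ]
(485, 201.6) [ 0.6313 -0.1719  0.2   ]
(485, 201.6) [ 0.6163 -0.1743  0.21  ]
(485, 201.6) [ 0.6013 -0.1767  0.22  ]
(545, 223) [ 0.7071 -0.2651  0.15  ]
(545, 223) [ 0.6771 -0.2655  0.17  ]
(545, 223) [ 0.6621 -0.2657  0.18  ]
(545, 223) [ 0.6471 -0.266   0.19  ]
(545, 223) [ 0.6321 -0.2662  0.2   ]
(545, 223) [ 0.6171 -0.2664  0.21  ]
(545, 223) [ 0.6021 -0.2666  0.22  ]
```

Run:
```python
from h import *
S=env.grab_frame("scene")
for uv in [(418.9,194.4),(481.5,217.1)]:
    for z in(.2,.21,.22,.23,.24,.25,.26): print(uv,unproj(S,uv,z).round(4))
```

```text
(418.9, 194.4) [ 0.5882 -0.0777  0.2   ]
(418.9, 194.4) [ 0.5742 -0.0823  0.21  ]
(418.9, 194.4) [ 0.5603 -0.0869  0.22  ]
(418.9, 194.4) [ 0.5463 -0.0914  0.23  ]
(418.9, 194.4) [ 0.5323 -0.096   0.24  ]
(418.9, 194.4) [ 0.5183 -0.1006  0.25  ]
(418.9, 194.4) [ 0.5044 -0.1052  0.26  ]
(481.5, 217.1) [ 0.5893 -0.1803  0.2   ]
(481.5, 217.1) [ 0.5753 -0.1825  0.21  ]
(481.5, 217.1) [ 0.5613 -0.1847  0.22  ]
(481.5, 217.1) [ 0.5473 -0.1869  0.23  ]
(481.5, 217.1) [ 0.5333 -0.1891  0.24  ]
(481.5, 217.1) [ 0.5193 -0.1913  0.25  ]
(481.5, 217.1) [ 0.5053 -0.1935  0.26  ]
```

Emit:
step_arm:
  plan: [0, 0, 0, 0, 0, 0, 1, 0, 0, 0, 0, 0, 0, 1, 0, 0, 0, 0, 0, 0, 1, 0, 0, 0, 0, 0, 0, 1, 0, 0, 0, 0, 0, 0, 1, 0, 0, 0, 0, 0, 0, 1, 0, 0, 0, 0, 0, 0, 1, 0, 0, 0, 0, 0, 0, 1]

```text
time_s: 5.32
position: [0.6393, -0.2172, 0.1442]
tcp_rot: [2.222, 2.221, -0.0]
ft_force: [-0.6, -1.0, -0.5]
opening: -0.0002
```

Run:
```python
from h import *
s=env.read_state();print(s["position"],s["opening"])
S=env.grab_frame("scene")
crop(S["image"],450,130,600,240,5,"s7.png")
print(proj(S,[s["position"]]))
```

```text
[ 0.63925223 -0.21724678  0.14422783] -0.00019108331276664896
[[504.89543678 236.70662056]]
```

View pics/s7.png

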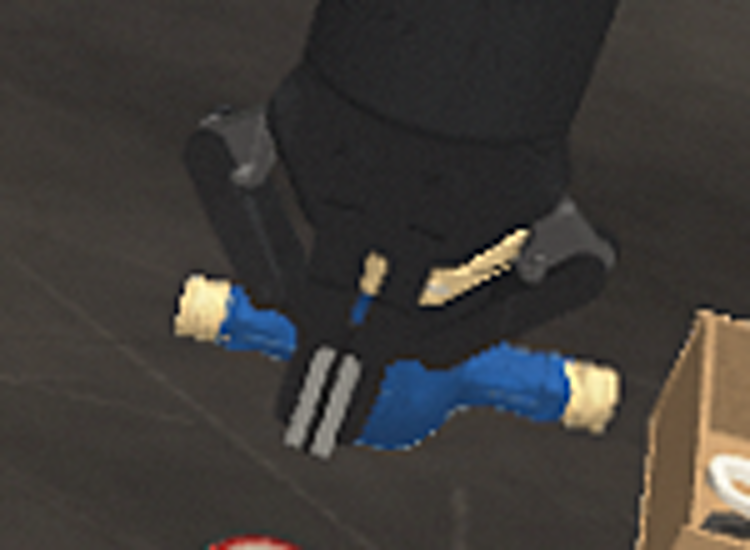

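Emit:
step_arm:
  plan: [0, 0, 0, 0, 0, 0.01, 1, 0, 0, 0, -0.002, 0.002, 0.025, 1, 0, 0, 0, -0.002, 0.002, 0.025, 1, 0, 0, 0, -0.002, 0.002, 0.025, 1]

```text
time_s: 5.88
position: [0.6403, -0.2184, 0.1289]
tcp_rot: [-2.222, -2.22, 0.0]
ft_force: [-0.1, -0.2, -0.4]
opening: -0.0
```

Run:
```python
from h import *
s=env.read_state();print(s["position"],s["opening"])
S=env.grab_frame("scene")
crop(S["image"],450,170,600,280,5,"s8.png")
print(proj(S,[s["position"]]))
```

```text
[ 0.64033181 -0.21842991  0.12890028] -8.870452378934959e-06
[[503.23361622 243.73076658]]
```

View pics/s8.png

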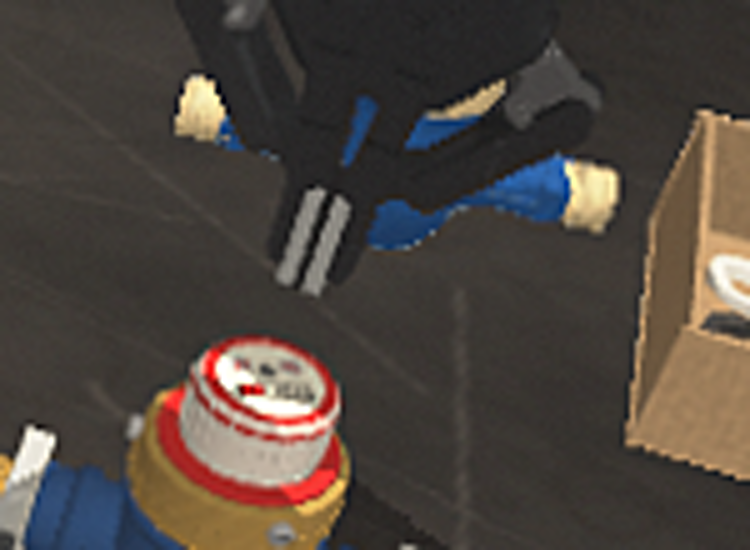

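Emit:
step_arm:
  plan: [0, 0, 0, -0.001, 0, 0.02, 1, 0, 0, 0, -0.001, 0, 0.04, 1, 0, 0, 0, -0.001, 0, 0.04, 1, 0, 0, 0, -0.001, 0, 0.04, 1]

```text
time_s: 6.42
position: [0.6404, -0.219, 0.105]
tcp_rot: [-2.222, -2.221, 0.0]
ft_force: [-0.9, -0.0, -0.0]
opening: -0.0
```

Run:
```python
from h import *
s=env.read_state();print(s["position"],s["ft_force"])
S=env.grab_frame("scene");T=env.grab_frame("top")
crop(S["image"],450,170,600,280,5,"s9.png");crop(T["image"],430,110,530,240,5,"t9.png")
print(proj(S,[s["position"]]))
```

```text
[ 0.64037054 -0.21899742  0.10495739] [-0.89963586 -0.02197652 -0.00660419]
[[499.68062622 254.59800728]]
```

View pics/s9.png

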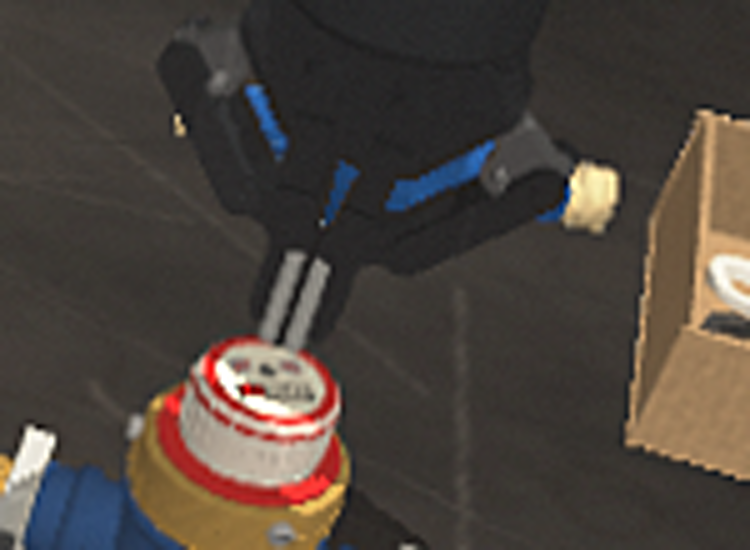

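View pics/t9.png

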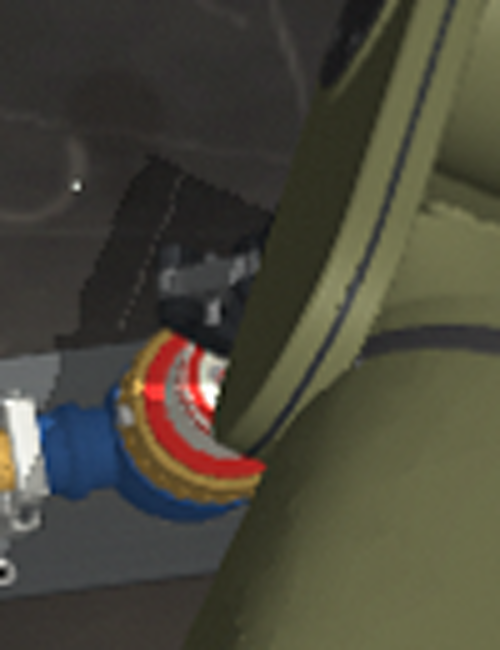

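Emit:
step_arm:
  plan: [0, 0, 0, 0, 0, -0.08, 1, 0, 0, 0, 0.05, -0.06, -0.14, 1, 0, 0, 0, 0.12, -0.14, -0.14, 1, 0, 0, 0, 0.2, -0.23, -0.14, 1, 0, 0, 0, 0.2, -0.23, -0.06, 1, 0, 0, 0, 0.2, -0.23, 0.02, 1, 0, 0, 0, 0.2, -0.23, 0.08, 1, 0, 0, 0, 0.2, -0.23, 0.08, 1]

```text
time_s: 7.52
position: [0.5, -0.0981, 0.0546]
tcp_rot: [-2.218, -2.217, 0.005]
ft_force: [0.1, 0.0, 0.7]
opening: 0.0001
```

Run:
```python
from h import *
s=env.read_state();print(s["position"],s["ft_force"])
S=env.grab_frame("scene");T=env.grab_frame("top")
crop(S["image"],320,170,520,320,4,"s10.png");crop(T["image"],350,150,510,270,5,"t10.png")
print(proj(S,[s["position"]]),proj(T,[s["position"]]))
```

```text
[ 0.49999424 -0.0981426   0.05457417] [0.09949605 0.03694656 0.66812233]
[[394.16824509 296.88669021]] [[407.56899229 265.66905556]]
```

View pics/s10.png

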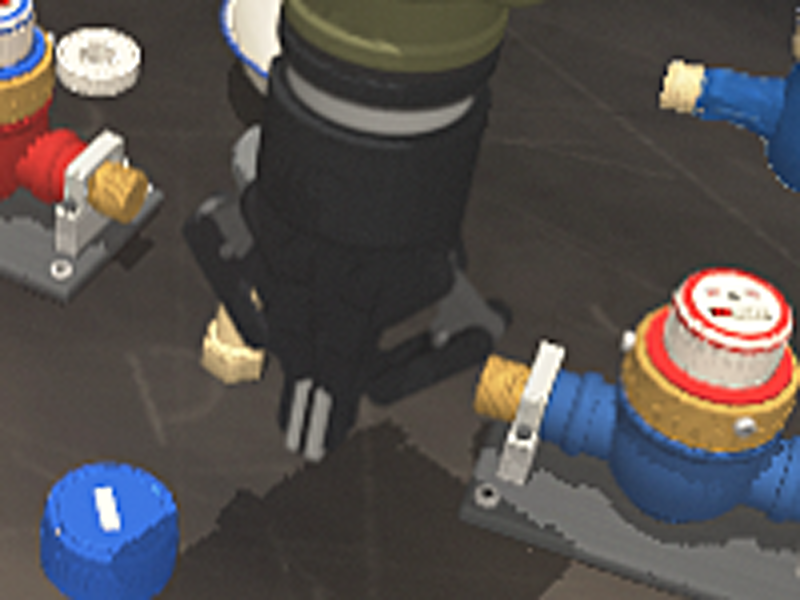

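View pics/t10.png

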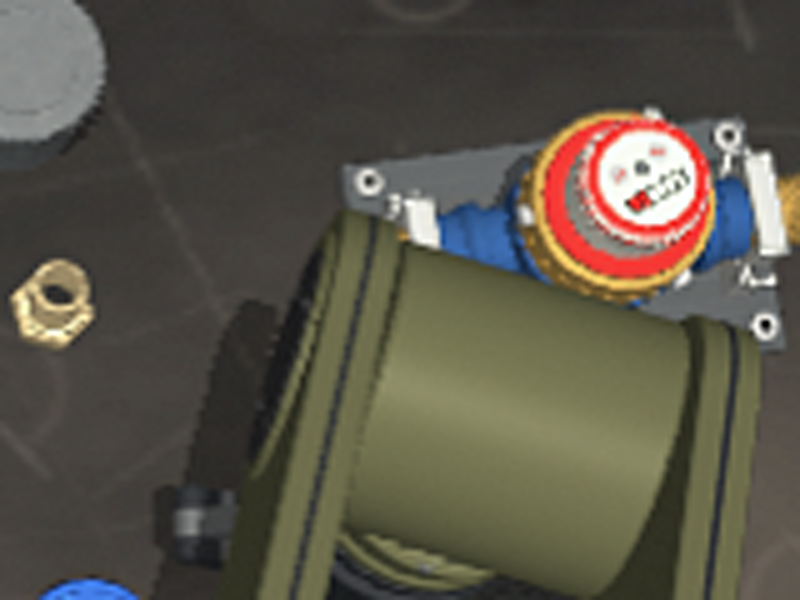

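Emit:
step_arm:
  plan: [0, 0, 0, 0, 0, 0.03, 1, 0, 0, 0, 0, 0, 0.055, 1, 0, 0, 0, 0, 0, 0.075, 1, 0, 0, 0, 0, 0, 0.075, 1, 0, 0, 0, 0, 0, 0.075, 1]

```text
time_s: 8.25
position: [0.5027, -0.099, 0.0123]
tcp_rot: [2.222, 2.221, 0.0]
ft_force: [0.2, -0.0, 0.6]
opening: -0.0001
```

Run:
```python
from h import *
s=env.read_state();print(s["position"],s["ft_force"])
S=env.grab_frame("scene")
crop(S["image"],320,200,520,350,4,"s11.png")
print(proj(S,[s["position"]]))
```

```text
[ 0.50272367 -0.0990085   0.01234392] [ 0.24379615 -0.00764498  0.64268279]
[[392.22571915 312.87635819]]
```

View pics/s11.png

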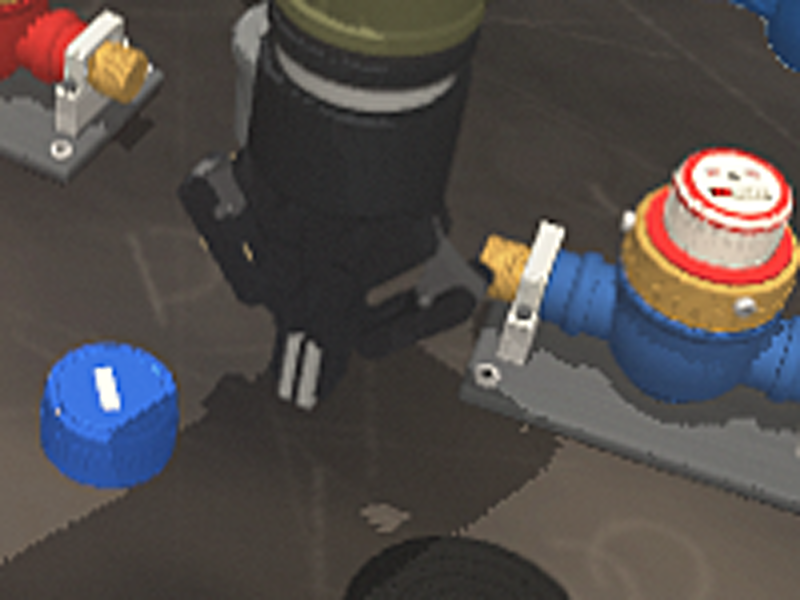

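Emit:
step_arm:
  plan: [0, 0, 0, 0, 0, 0.01, 1, 0, 0, 0, 0, 0, 0.014, 1, 0, 0, 0, 0, 0, 0.014, 1]

```text
time_s: 8.68
position: [0.5023, -0.0989, 0.0035]
tcp_rot: [-2.222, -2.22, 0.0]
ft_force: [-0.3, -0.3, 0.3]
opening: 0.0001
```

Run:
```python
from h import *
s=env.read_state();print(s["position"],s["ft_force"])
S=env.grab_frame("scene")
print(unproj(S,(394,301),.01),unproj(S,(394,301),.04),proj(S,[[.503,-.099,.045],[.545,-.099,.012]]))
```

```text
[ 0.50225862 -0.09885834  0.00352357] [-0.32668906 -0.32606525  0.28650467]
[ 0.53088269 -0.0885944   0.01      ] [ 0.50451261 -0.0976102   0.04      ] [[394.71816005 299.89312754]
 [403.01491916 297.72897488]]
```

Emit:
step_arm:
  plan: [0, 0, 0, 0, 0, 0.005, 1, 0, 0, 0, 0, 0, 0.01, 1, 0, 0, 0, 0, 0, 0.01, 1]

```text
time_s: 9.1
position: [0.5022, -0.0988, -0.0026]
tcp_rot: [-2.222, -2.22, 0.001]
ft_force: [-0.3, 0.0, -0.0]
opening: -0.0003
```

Emit:
step_arm:
  plan: [0, 0, 0, 0, 0, 0.006, 1, 0, 0, 0, 0, 0, 0.012, 1, 0, 0, 0, 0, 0, 0.012, 1]

```text
time_s: 9.48
position: [0.5021, -0.0988, -0.0099]
tcp_rot: [-2.222, -2.22, 0.001]
ft_force: [0.2, 0.6, -0.4]
opening: -0.0
```

Emit:
step_arm:
  plan: [0, 0, 0, 0, 0, 0.006, 1, 0, 0, 0, 0, 0, 0.012, 1, 0, 0, 0, 0, 0, 0.012, 1]

```text
time_s: 9.85
position: [0.5021, -0.0989, -0.0171]
tcp_rot: [-2.222, -2.22, 0.001]
ft_force: [0.3, -0.6, -0.7]
opening: -0.0003
```

Run:
```python
from h import *
s=env.read_state();print(s["position"],s["ft_force"])
S=env.grab_frame("scene")
crop(S["image"],320,200,520,350,4,"s12.png")
```

```text
[ 0.50211727 -0.09885046 -0.01706565] [ 0.29790025 -0.56218996 -0.68071842]
```

View pics/s12.png

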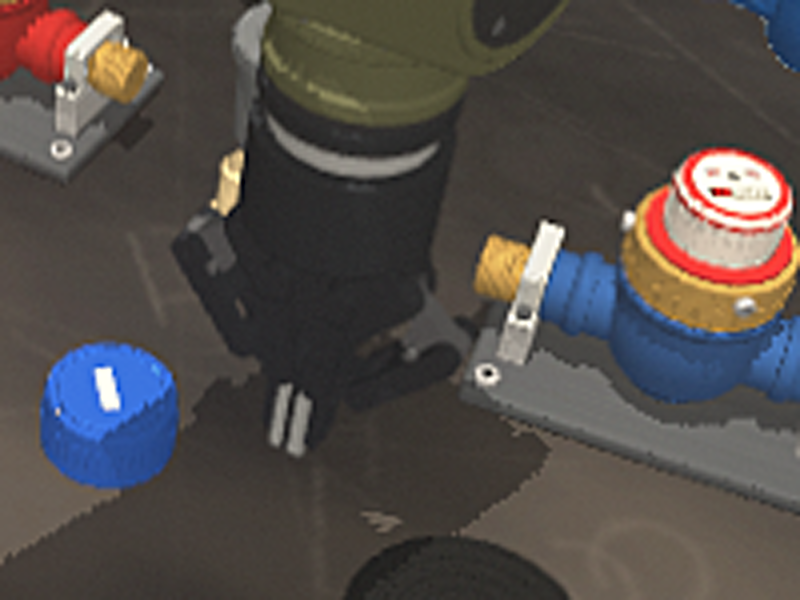

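Emit:
step_arm:
  plan: [0, 0, 0, 0, 0, 0.006, 1, 0, 0, 0, 0, 0, 0.01, 1, 0, 0, 0, 0, 0, 0.01, 1]

```text
time_s: 10.28
position: [0.5022, -0.0989, -0.0229]
tcp_rot: [-2.222, -2.22, 0.001]
ft_force: [-0.6, 0.2, 0.2]
opening: -0.0002
```

Emit:
step_arm:
  plan: [0, 0, 0, 0, 0, 0.004, 1, 0, 0, 0, 0, 0, 0.004, 1]

```text
time_s: 10.52
position: [0.5023, -0.0989, -0.0252]
tcp_rot: [-2.222, -2.221, 0.0]
ft_force: [-0.5, 0.2, -0.0]
opening: 0.0001
```

Emit:
step_arm:
  plan: [0, 0, 0, 0, 0, 0.003, 1, 0, 0, 0, 0, 0, 0.003, 1]

```text
time_s: 10.78
position: [0.5024, -0.0989, -0.0269]
tcp_rot: [-2.222, -2.221, 0.0]
ft_force: [-0.3, 0.6, 0.0]
opening: -0.0002
```

Emit:
step_arm:
  plan: [0, 0, 0, 0, 0, 0.003, 1, 0, 0, 0, 0, 0, 0.003, 1]

```text
time_s: 11.02
position: [0.5024, -0.0989, -0.0287]
tcp_rot: [-2.222, -2.221, 0.0]
ft_force: [0.3, 1.4, 0.5]
opening: -0.0002
```

Emit:
step_arm:
  plan: [0, 0, 0, 0, 0, 0.002, 1, 0, 0, 0, 0, 0, 0.002, 1]

```text
time_s: 11.28
position: [0.5024, -0.0989, -0.0299]
tcp_rot: [-2.222, -2.221, 0.0]
ft_force: [-0.4, -0.2, 0.6]
opening: 0.0004
```

Emit:
step_arm:
  plan: [0, 0, 0, 0, 0, 0.002, 1, 0, 0, 0, 0, 0, 0.002, 1]

```text
time_s: 11.52
position: [0.5024, -0.0989, -0.0311]
tcp_rot: [-2.222, -2.221, 0.0]
ft_force: [-0.3, -0.1, -0.5]
opening: 0.0
```

Emit:
step_arm:
  plan: [0, 0, 0, 0, 0, 0.002, 1, 0, 0, 0, 0, 0, 0.002, 1]

```text
time_s: 11.78
position: [0.5024, -0.0989, -0.0323]
tcp_rot: [-2.222, -2.221, 0.0]
ft_force: [0.6, 0.2, 0.8]
opening: 0.0001
```

Emit:
step_arm:
  plan: [0, 0, 0, 0, 0, 0.002, 1, 0, 0, 0, 0, 0, 0.002, 1]

```text
time_s: 12.02
position: [0.5024, -0.0989, -0.0335]
tcp_rot: [-2.222, -2.221, 0.0]
ft_force: [-0.5, 0.2, 0.0]
opening: 0.0002
```

Emit:
step_arm:
  plan: [0, 0, 0, 0, 0, 0.002, 1, 0, 0, 0, 0, 0, 0.002, 1]

```text
time_s: 12.28
position: [0.5024, -0.0989, -0.0347]
tcp_rot: [-2.222, -2.221, 0.0]
ft_force: [0.1, 0.1, -0.4]
opening: -0.0002
```

Run:
```python
from h import *
s=env.read_state();print(s["position"],s["ft_force"],s["joint_positions"])
S=env.grab_frame("scene")
crop(S["image"],340,250,460,340,6,"s13.png")
```

```text
[ 0.50243934 -0.09894015 -0.0346782 ] [ 0.14002073  0.13436882 -0.38937308] [-2.99300304e-01  8.35865423e-02  2.11430895e+00  1.37896126e-05
  9.43896087e-01 -1.86948432e+00]
```

View pics/s13.png

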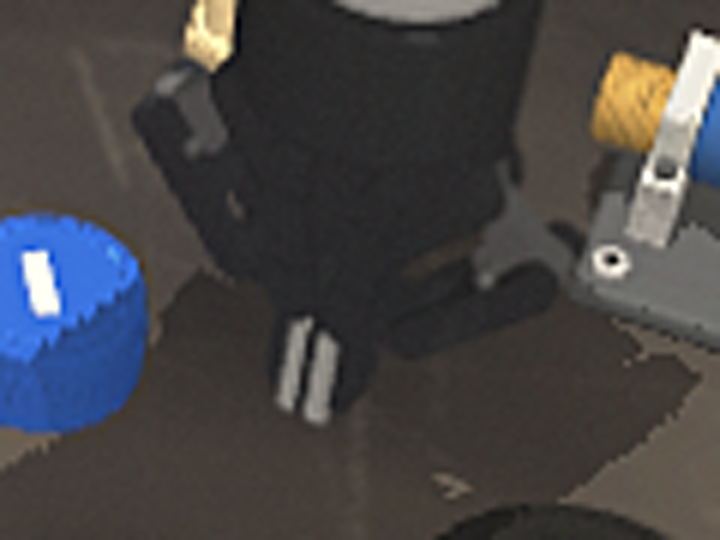

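Run:
```python
from h import *
S=env.grab_frame("scene")
for z in(-.005,0,.005,.01):print(z,proj(S,[[.5024,-.0989,z],[.4914,-.0989,z]]))
```

```text
-0.005 [[390.84762434 319.5250096 ]
 [387.93926874 323.65952979]]
0 [[391.20043632 317.65484847]
 [388.283391   321.79123136]]
0.005 [[391.55598273 315.76893622]
 [388.63021325 319.9070272 ]]
0.01 [[391.91429238 313.86708961]
 [388.97976437 318.00672991]]
```

Emit:
step_arm:
  plan: [0, 0, 0, 0, 0, 0.003, 1, 0, 0, 0, 0, 0, 0.003, 1]

```text
time_s: 12.62
position: [0.5023, -0.0989, -0.0366]
tcp_rot: [-2.222, -2.221, 0.0]
ft_force: [0.6, 0.1, 0.5]
opening: -0.0001
```

Emit:
step_arm:
  plan: [0, 0, 0, 0, 0, 0.003, 1, 0, 0, 0, 0, 0, 0.003, 1]

```text
time_s: 12.88
position: [0.5023, -0.0989, -0.0384]
tcp_rot: [-2.222, -2.221, 0.0]
ft_force: [-0.0, 0.8, -0.7]
opening: -0.0
```

Emit:
step_arm:
  plan: [0, 0, 0, 0, 0, 0.002, 1, 0, 0, 0, 0, 0, 0.002, 1]

```text
time_s: 13.12
position: [0.5027, -0.099, -0.039]
tcp_rot: [2.222, 2.221, 0.0]
ft_force: [-0.3, 1.2, 3.6]
opening: -0.0001
```

Emit:
step_arm:
  plan: [0, 0, 0, 0, 0, 0.002, 1, 0, 0, 0, 0, 0, 0.002, 1]

```text
time_s: 13.38
position: [0.5027, -0.099, -0.0391]
tcp_rot: [-2.221, -2.22, 0.001]
ft_force: [-6.4, 2.6, 11.6]
opening: 0.0
```

Emit:
step_arm:
  plan: [0, 0, 0, 0, 0, 0.002, 1, 0, 0, 0, 0, 0, 0.002, 1]

```text
time_s: 13.62
position: [0.5027, -0.099, -0.0392]
tcp_rot: [-2.221, -2.22, 0.002]
ft_force: [-9.6, 3.0, 21.7]
opening: -0.0001
```

Emit:
step_arm:
  plan: [0, 0, 0, 0, 0, -0.1, 1, 0, 0, 0, 0, 0, -0.2, 0, 0, 0, 0, -0.05, 0.05, -0.27, 0, 0, 0, 0, -0.13, 0.14, -0.27, 0, 0, 0, 0, -0.2, 0.231, -0.27, 0, 0, 0, 0, -0.2, 0.231, -0.27, 0, 0, 0, 0, -0.2, 0.231, -0.24, 0, 0, 0, 0, -0.2, 0.231, -0.24, 0]

```text
time_s: 14.62
position: [0.6381, -0.2171, 0.0987]
tcp_rot: [-2.217, -2.217, 0.004]
ft_force: [-0.6, 0.4, -0.4]
opening: 0.0853
```

Run:
```python
from h import *
s=env.read_state();print(s["position"],s["ft_force"],s["opening"])
S=env.grab_frame("scene")
crop(S["image"],430,150,580,290,5,"s14.png")
s=env.read_state();print(s["position"])
```

```text
[ 0.63808763 -0.21713743  0.09866609] [-0.57905093  0.43022196 -0.42568317] 0.08529186323473974
[ 0.63875645 -0.21731734  0.09998469]
```

View pics/s14.png

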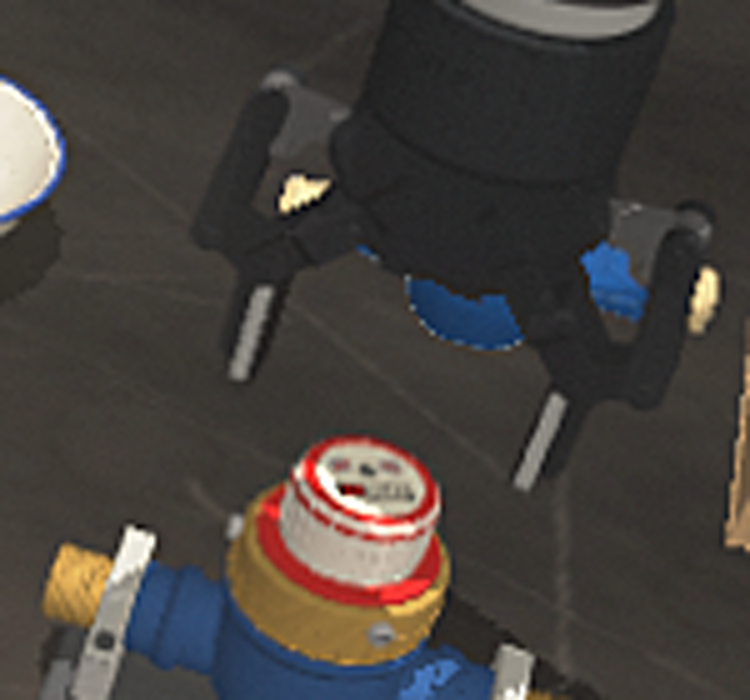

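Emit:
step_arm:
  plan: [0, 0, 0, 0, -0.004, 0.02, 0, 0, 0, 0, 0, -0.004, 0.045, 0, 0, 0, 0, 0, -0.004, 0.068, 0, 0, 0, 0, 0, -0.004, 0.068, 0, 0, 0, 0, 0, -0.004, 0.068, 0]

```text
time_s: 15.3
position: [0.6388, -0.2191, 0.0615]
tcp_rot: [2.222, 2.221, 0.0]
ft_force: [-0.2, -0.6, 0.5]
opening: 0.0853
```

Run:
```python
from h import *
s=env.read_state();print(s["position"],s["ft_force"],s["opening"])
S=env.grab_frame("scene")
crop(S["image"],430,170,580,310,5,"s15.png")
```

```text
[ 0.63881289 -0.21912333  0.06149754] [-0.16774296 -0.60101428  0.46834245] 0.08528837891993048
```

View pics/s15.png

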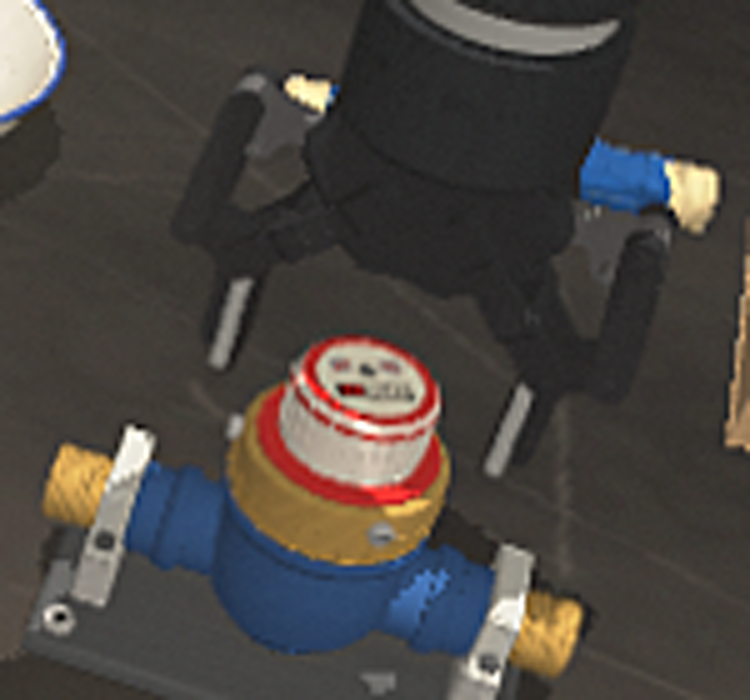

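Emit:
step_arm:
  plan: [0, 0, 0, 0, 0, 0, 0.3, 0, 0, 0, 0, 0, 0, 0.4, 0, 0, 0, 0, 0, 0, 0.5, 0, 0, 0, 0, 0, 0, 0.6, 0, 0, 0, 0, 0, 0, 0.8]
  newtons: 50

```text
time_s: 15.98
position: [0.6392, -0.2194, 0.0623]
tcp_rot: [2.221, 2.22, 0.001]
ft_force: [0.1, -0.4, 4.4]
opening: 0.0463
```

Run:
```python
from h import *
s=env.read_state();print(s["position"],s["ft_force"],s["opening"])
S=env.grab_frame("scene")
crop(S["image"],430,170,580,310,5,"s16.png")
```

```text
[ 0.63917482 -0.21944553  0.06227109] [ 0.07465556 -0.40696863  4.4361258 ] 0.04629601257094821
```

View pics/s16.png

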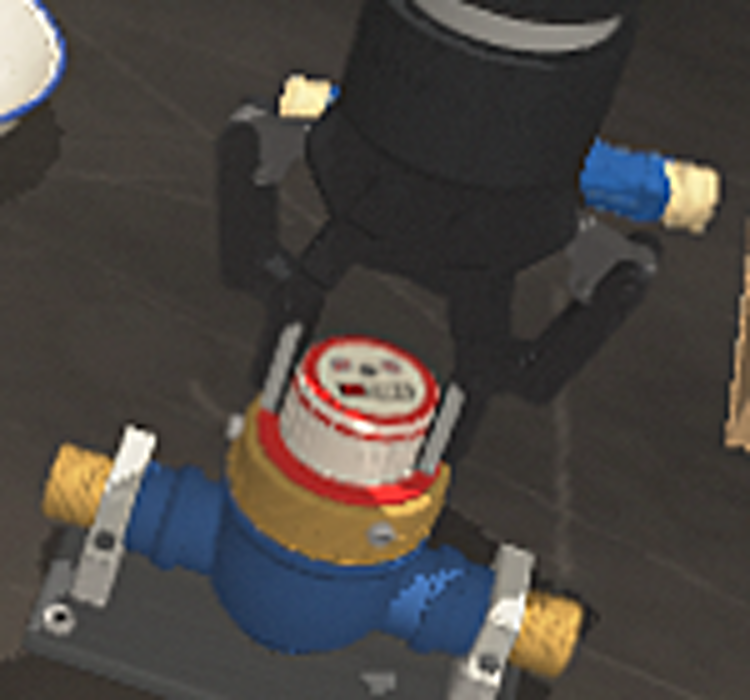

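Run:
```python
from h import *
from fit import *
S=env.grab_frame("scene");T=env.grab_frame("top")
print(unproj(S,(499.9,258.2),.0987),unproj(S,(499.9,258.2),.104))
s=env.read_state();print(s["position"],s["ft_force"],s["opening"])
print(fit(S,(.641,-.2195),[(.024,.124)]))
def dial(uv): return unproj(S,uv,.124)
print(dial((430+368/5,170+383/5)))
```

```text
[ 0.63944195 -0.2214083   0.0987    ] [ 0.63293097 -0.22194692  0.104     ]
[ 0.63919295 -0.21944986  0.06228292] [ 0.30614001 -1.03344163  5.25004958] 0.04612795967464612
(array([ 0.639 , -0.2205]), np.float64(77.52482642564128))
[ 0.63989051 -0.22056583  0.124     ]
```

Emit:
step_arm:
  plan: [0, 0, 0, 0, 0, 0, 0.25, 0, 0, 0, 0, 0, 0, 0.25, 0, 0, 0, 0, -0.01, 0, 0.25, 0, 0, 0, 0, -0.01, 0, 0.25, 0, 0, 0, 0, -0.01, 0, 0.6, 0, 0, 0, 0, -0.01, 0, 0.8, 0, 0, 0, 0, -0.01, 0, 0.8]
  newtons: 50

```text
time_s: 17.0
position: [0.6327, -0.2191, 0.0615]
tcp_rot: [2.222, 2.221, -0.0]
ft_force: [0.0, -0.5, -0.0]
opening: 0.0462
```

Run:
```python
from h import *
s=env.read_state();print(s["position"],s["ft_force"],s["opening"])
S=env.grab_frame("scene")
crop(S["image"],430,170,580,310,5,"s17.png")
```

```text
[ 0.63266235 -0.21909486  0.0614571 ] [ 0.01915633 -0.51587045 -0.02926184] 0.04621157319009261
```

View pics/s17.png

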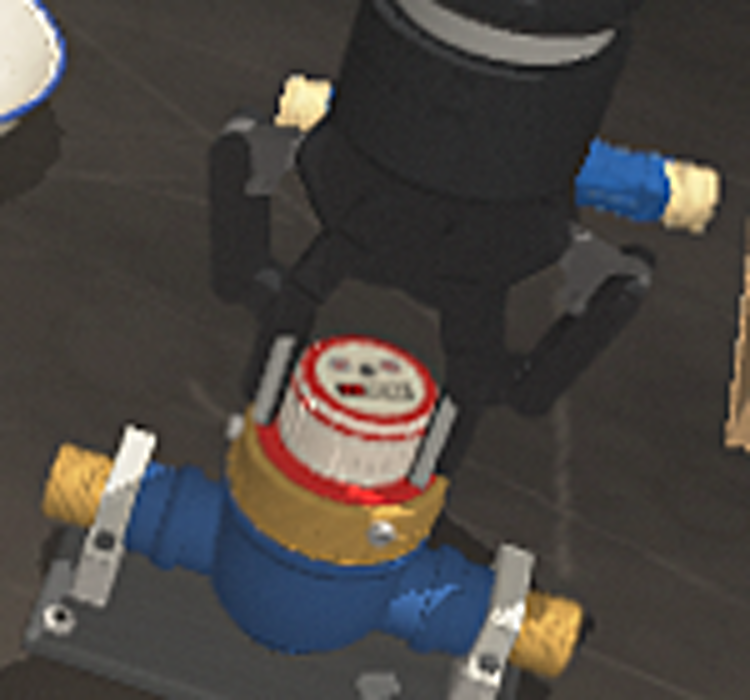

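Emit:
step_arm:
  plan: [0, 0, 0, 0, 0, -0.01, 0.8, 0, 0, 0, 0, 0, -0.02, 0.8, 0, 0, 0, 0, 0, -0.035, 0.8, 0, 0, 0, 0, 0, -0.06, 0.8, 0, 0, 0, 0, 0, -0.1, 0.8, 0, 0, 0, 0, 0, -0.1, 0.8]
  newtons: 70

```text
time_s: 17.8
position: [0.6348, -0.2199, 0.1255]
tcp_rot: [2.218, 2.216, 0.004]
ft_force: [0.1, -0.0, -2.1]
opening: 0.0455
```

Run:
```python
from h import *
s=env.read_state();print(s["position"],s["ft_force"],s["opening"])
S=env.grab_frame("scene")
crop(S["image"],430,150,580,290,5,"s18.png")
```

```text
[ 0.63476823 -0.21992958  0.12549669] [ 0.07244908 -0.0053812  -2.10578451] 0.045510331752611904
```

View pics/s18.png

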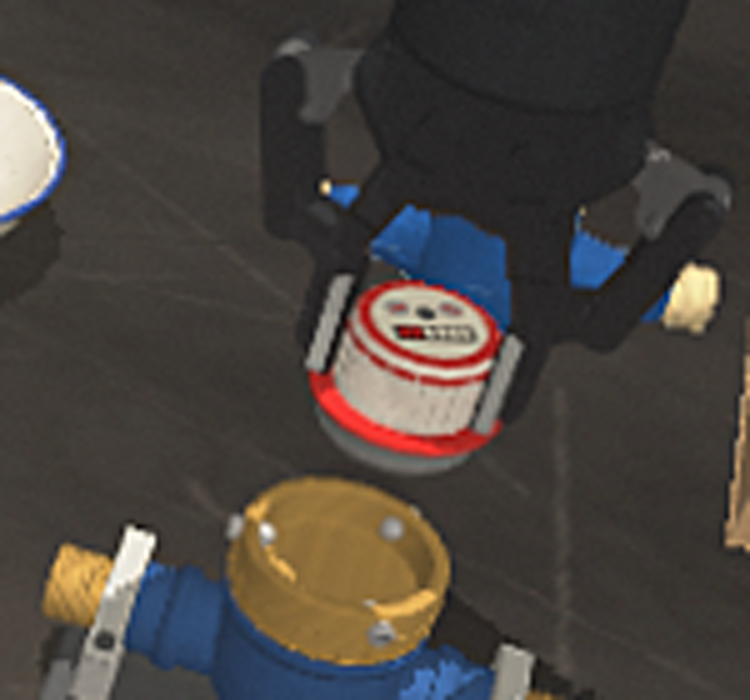

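Emit:
step_arm:
  plan: [0, 0, 0, 0.01, -0.1, 0, 0.8, 0, 0, 0, 0.02, -0.2, 0, 0.8, 0, 0, 0, 0.036, -0.302, 0, 0.8, 0, 0, 0, 0.036, -0.302, 0.06, 0.8, 0, 0, 0, 0.036, -0.302, 0.12, 0.8, 0, 0, 0, 0.036, -0.302, 0.17, 0.8, 0, 0, 0, 0.036, -0.302, 0.19, 0.8, 0, 0, 0, 0.036, -0.302, 0.19, 0.8, 0, 0, 0, 0.036, -0.302, 0.19, 0.8]

```text
time_s: 18.98
position: [0.4525, -0.1979, 0.0086]
tcp_rot: [2.221, 2.219, 0.001]
ft_force: [0.6, -0.7, -0.4]
opening: 0.0454
```

Run:
```python
from h import *
s=env.read_state();print(s["position"],s["ft_force"],s["opening"])
S=env.grab_frame("scene")
crop(S["image"],360,230,520,390,4,"s19.png")
```

```text
[ 0.45247632 -0.1978639   0.00864815] [ 0.55378514 -0.70086917 -0.35991758] 0.04542274348559609
```

View pics/s19.png

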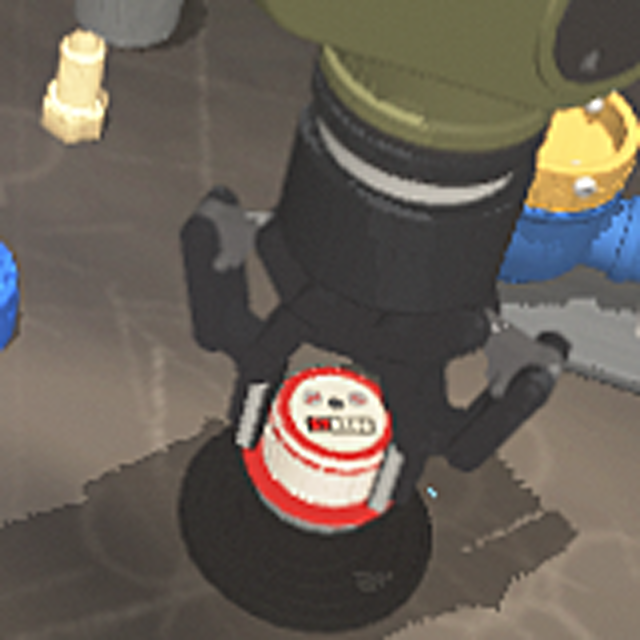

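Emit:
step_arm:
  plan: [0, 0, 0, 0, 0, 0.015, 0.8, 0, 0, 0, 0, 0, 0.025, 0.8, 0, 0, 0, 0, 0, 0.029, 0.8, 0, 0, 0, 0, 0, 0.029, 0.8]

```text
time_s: 19.52
position: [0.4515, -0.1973, -0.0095]
tcp_rot: [-2.222, -2.22, 0.0]
ft_force: [-2.2, 2.7, 4.4]
opening: 0.0454
```

Emit:
step_arm:
  plan: [0, 0, 0, 0, 0, 0, 0.6, 0, 0, 0, 0, 0, 0, 0.3, 0, 0, 0, 0, 0, 0, 0, 0, 0, 0, 0, 0, 0, 0, 0, 0, 0, 0, 0, 0, 0, 0, 0, 0, 0, 0, -0.08, 0, 0, 0, 0, 0, 0, -0.16, 0, 0, 0, 0, 0, 0, -0.25, 0]

```text
time_s: 20.52
position: [0.4508, -0.197, 0.1409]
tcp_rot: [-2.221, -2.22, 0.001]
ft_force: [0.0, 0.3, -0.4]
opening: 0.0857
```

Run:
```python
from h import *
s=env.read_state();print(s["position"],s["ft_force"],s["opening"])
S=env.grab_frame("scene")
crop(S["image"],360,200,520,390,3,"s20.png")
```

```text
[ 0.45084355 -0.196986    0.14085773] [ 0.0366459   0.30965056 -0.44064084] 0.08566956934309077
```

View pics/s20.png

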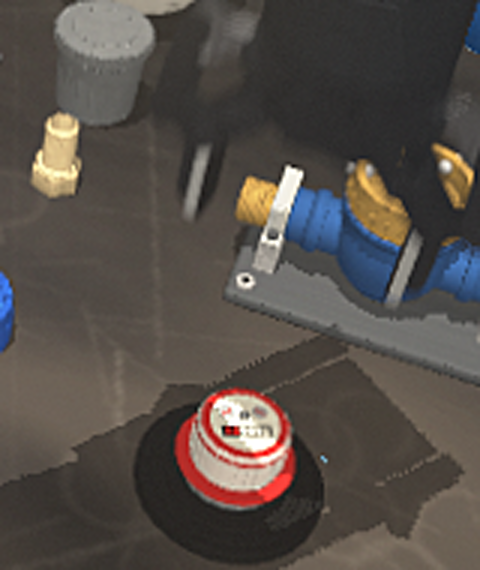

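Emit:
step_arm:
  plan: [0, 0, 0, 0.08, 0.04, 0, 0, 0, 0, 0, 0.16, 0.09, 0, 0, 0, 0, 0, 0.25, 0.13, 0, 0, 0, 0, 0, 0.34, 0.18, 0, 0, 0, 0, 0, 0.43, 0.23, 0, 0, 0, 0, 0, 0.52, 0.28, 0, 0, 0, 0, 0, 0.595, 0.323, 0, 0, 0, 0, 0, 0.595, 0.323, 0, 0, 0, 0, 0, 0.595, 0.323, 0.06, 0, 0, 0, 0, 0.595, 0.323, 0.06, 0]

```text
time_s: 21.82
position: [0.6424, 0.1584, 0.1]
tcp_rot: [-2.22, -2.217, 0.01]
ft_force: [-0.1, -0.1, 0.4]
opening: 0.0855
```

Run:
```python
from h import *
s=env.read_state();print(s["position"],s["joint_positions"])
S=env.grab_frame("scene")
crop(S["image"],250,90,400,230,5,"s21.png")
s=env.read_state();print(s["position"])
```

```text
[0.64241209 0.15840414 0.09999703] [ 1.60784128e-01  2.23716197e-01  1.69650712e+00 -2.83937345e-04
  1.22904662e+00 -1.40875245e+00]
[0.64381212 0.15856123 0.10216231]
```

View pics/s21.png

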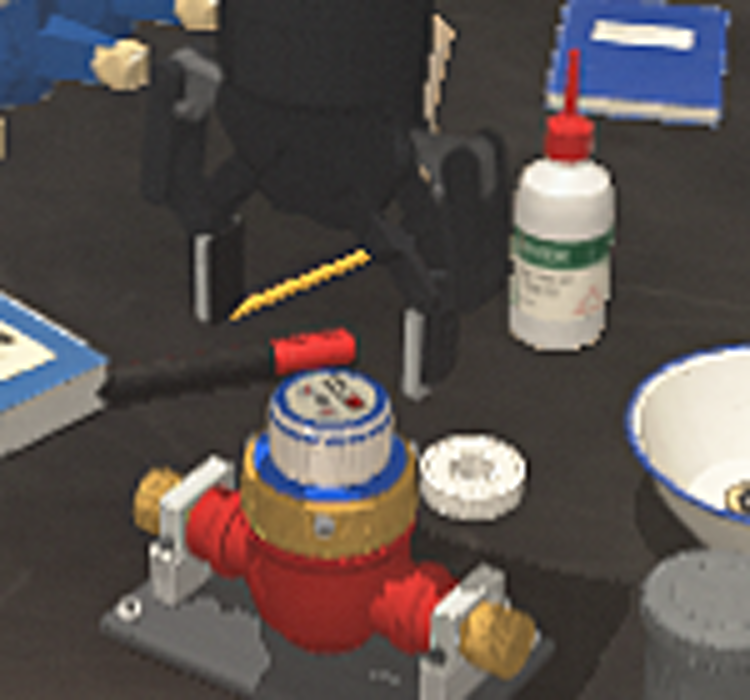

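Emit:
step_arm:
  plan: [0, 0, 0, 0.001, 0, 0.03, 0, 0, 0, 0, 0.001, 0, 0.055, 0, 0, 0, 0, 0.001, 0, 0.071, 0, 0, 0, 0, 0.001, 0, 0.071, 0, 0, 0, 0, 0.001, 0, 0.071, 0]

```text
time_s: 22.5
position: [0.6458, 0.1602, 0.0618]
tcp_rot: [2.222, 2.22, 0.001]
ft_force: [1.0, 0.2, -1.1]
opening: 0.0854
```

Run:
```python
from h import *
s=env.read_state();print(s["position"],s["ft_force"])
S=env.grab_frame("scene")
crop(S["image"],250,90,400,230,5,"s22.png")
```

```text
[0.64582036 0.16024766 0.06184836] [ 0.95423353  0.20058663 -1.1079417 ]
```

View pics/s22.png

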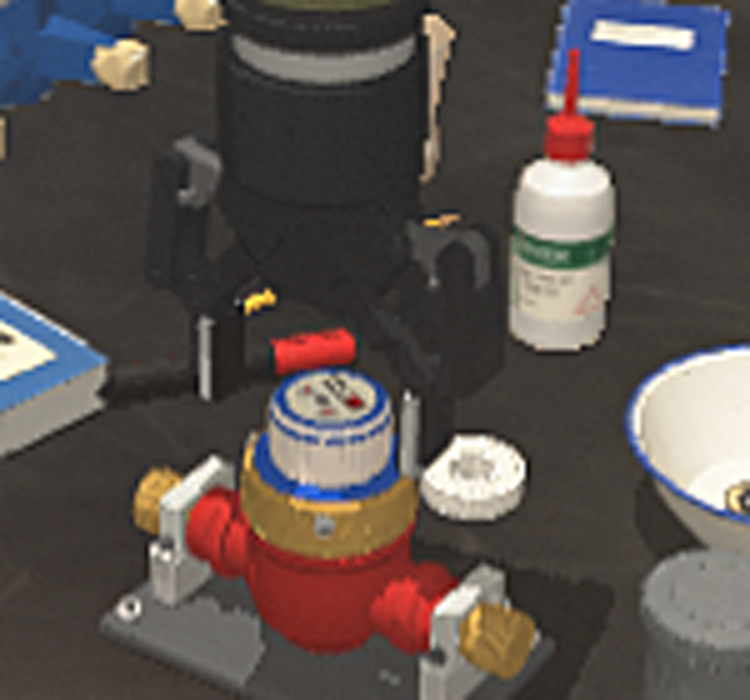

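Run:
```python
from h import *
S=env.grab_frame("scene")
for z in (.1085,.1135):
  print("hot",unproj(S,(250+307.5/5,90+435/5),z),"cold",unproj(S,(430+356/5,170+417/5),z))
print(unproj(S,(250+331/5,90+398/5),.124),unproj(S,(430+366/5,170+383/5),.124))
s=env.read_state();print(s["position"])
```

```text
hot [0.64776858 0.16506439 0.1085    ] cold [ 0.64039565 -0.22063838  0.1085    ]
hot [0.64143178 0.16085847 0.1135    ] cold [ 0.63412922 -0.22116336  0.1135    ]
[0.6551915  0.15911433 0.124     ] [ 0.63950277 -0.22000089  0.124     ]
[0.64607265 0.16027258 0.06228226]
```

Emit:
step_arm:
  plan: [0, 0, 0, -0.001, 0.001, 0, 0.3, 0, 0, 0, -0.001, 0.001, 0, 0.4, 0, 0, 0, -0.001, 0.001, 0, 0.5, 0, 0, 0, -0.001, 0.001, 0, 0.7, 0, 0, 0, -0.001, 0.001, 0, 0.8, 0, 0, 0, -0.001, 0.001, 0, 0.8]
  newtons: 70

```text
time_s: 23.35
position: [0.6466, 0.1599, 0.0623]
tcp_rot: [2.222, 2.22, 0.002]
ft_force: [-0.5, 1.5, 5.9]
opening: 0.0453
```

Run:
```python
from h import *
s=env.read_state();print(s["position"],s["ft_force"],s["opening"])
S=env.grab_frame("scene")
crop(S["image"],250,90,400,230,5,"s23.png")
```

```text
[0.64655561 0.15988259 0.06230977] [-0.48202715  1.46016416  5.89454345] 0.04529453731788042
```

View pics/s23.png

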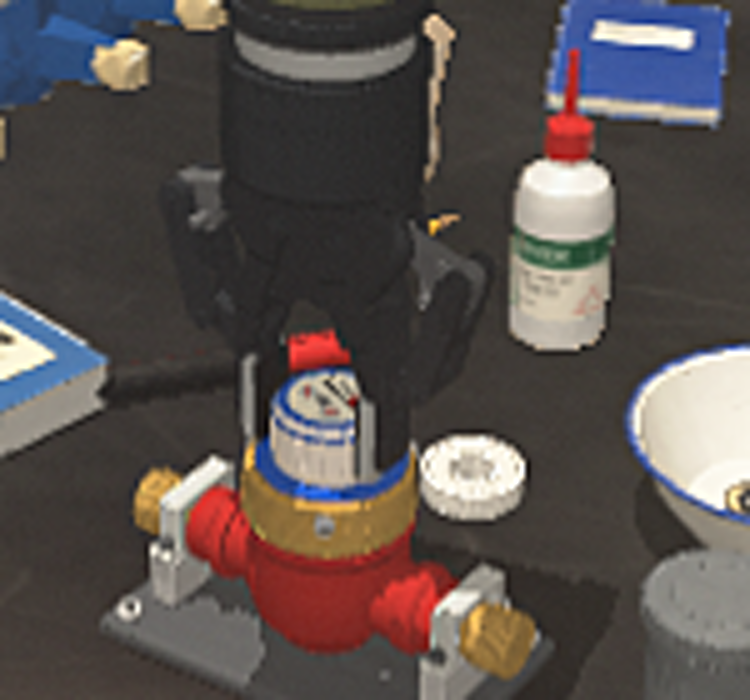

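Emit:
step_arm:
  plan: [0, 0, 0, 0, 0, -0.01, 0.8, 0, 0, 0, 0, 0, -0.02, 0.8, 0, 0, 0, 0, 0, -0.035, 0.8, 0, 0, 0, 0, 0, -0.06, 0.8, 0, 0, 0, 0, 0, -0.12, 0.8, 0, 0, 0, 0, 0, -0.12, 0.8]

```text
time_s: 24.15
position: [0.6491, 0.16, 0.1389]
tcp_rot: [2.218, 2.217, 0.011]
ft_force: [0.3, -0.4, -2.0]
opening: 0.045
```

Run:
```python
from h import *
s=env.read_state();print(s["position"],s["ft_force"],s["opening"])
S=env.grab_frame("scene")
crop(S["image"],250,60,400,200,5,"s24.png")
```

```text
[0.64913155 0.15998168 0.13889838] [ 0.28362516 -0.37599184 -1.97940425] 0.04497063020292134
```

View pics/s24.png

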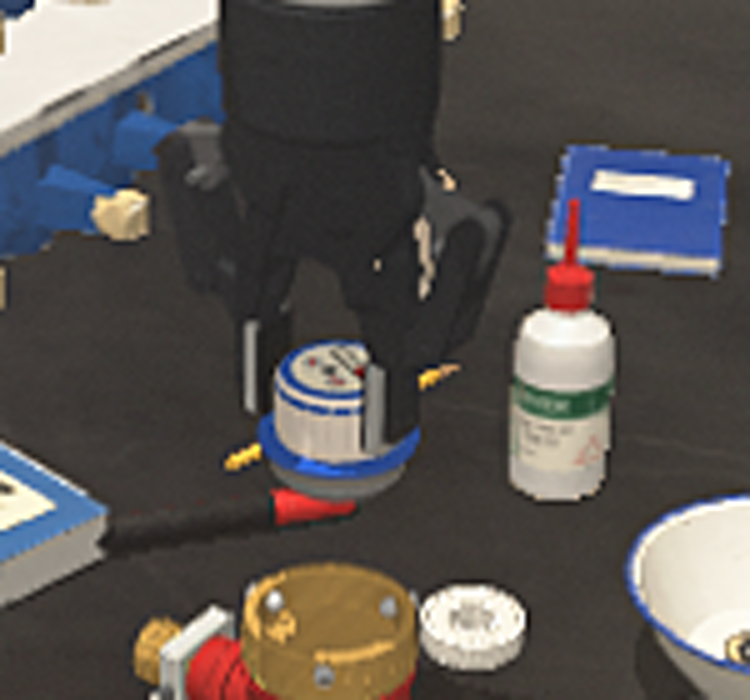

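Emit:
step_arm:
  plan: [0, 0, 0, -0.08, -0.003, 0, 0.8, 0, 0, 0, -0.17, -0.006, 0, 0.8, 0, 0, 0, -0.26, -0.01, 0, 0.8, 0, 0, 0, -0.35, -0.013, 0, 0.8, 0, 0, 0, -0.44, -0.016, 0, 0.8, 0, 0, 0, -0.53, -0.019, 0, 0.8, 0, 0, 0, -0.6, -0.021, 0, 0.8, 0, 0, 0, -0.632, -0.021, 0, 0.8, 0, 0, 0, -0.632, -0.021, 0, 0.8, 0, 0, 0, -0.632, -0.021, 0.05, 0.8, 0, 0, 0, -0.632, -0.021, 0.05, 0.8]

```text
time_s: 25.58
position: [0.6311, -0.2168, 0.0998]
tcp_rot: [-2.215, -2.218, 0.003]
ft_force: [0.1, -0.2, -2.5]
opening: 0.0455
```

Run:
```python
from h import *
s=env.read_state();print(s["position"],s["ft_force"],s["opening"])
for i in range(3): S=env.grab_frame("scene")
crop(S["image"],430,150,580,290,5,"s25.png")
s=env.read_state();print(s["position"],s["ft_force"],s["opening"])
```

```text
[ 0.63112232 -0.216818    0.0998267 ] [ 0.12700721 -0.21940582 -2.46954761] 0.045510691601515926
[ 0.6338239  -0.21862463  0.10427112] [-0.01716117 -0.41966164 -0.55357813] 0.0455564634634049
```

View pics/s25.png

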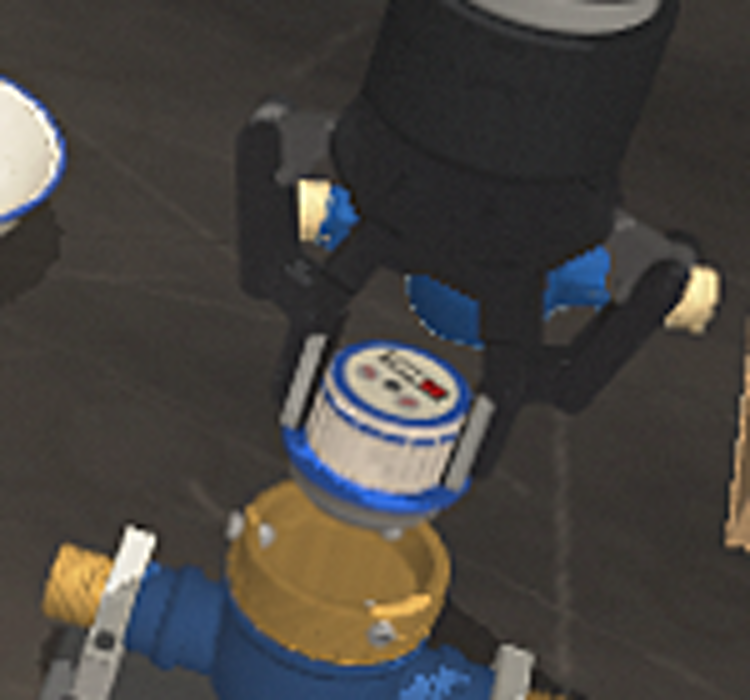

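Emit:
step_arm:
  plan: [0, 0, 0, 0, 0, 0.025, 0.8, 0, 0, 0, 0, 0, 0.045, 0.8, 0, 0, 0, 0, 0, 0.055, 0.8, 0, 0, 0, 0, 0, 0.062, 0.8, 0, 0, 0, 0, 0, 0.068, 0.8]

```text
time_s: 26.35
position: [0.6341, -0.22, 0.0639]
tcp_rot: [2.221, 2.219, 0.001]
ft_force: [-2.2, 0.6, 1.9]
opening: 0.0454
```

Emit:
step_arm:
  plan: [0, 0, 0, 0, 0, 0.004, 0.8, 0, 0, 0, 0, 0, 0.006, 0.8, 0, 0, 0, 0, 0, 0.006, 0.8]

```text
time_s: 26.72
position: [0.6339, -0.2199, 0.0623]
tcp_rot: [2.221, 2.22, 0.001]
ft_force: [-6.9, 2.3, 12.8]
opening: 0.0459
```

Emit:
step_arm:
  plan: [0, 0, 0, 0, 0, 0.002, 0.8, 0, 0, 0, 0, 0, 0.002, 0.8]

```text
time_s: 26.98
position: [0.6339, -0.2199, 0.0623]
tcp_rot: [2.221, 2.22, 0.001]
ft_force: [-8.8, 3.8, 18.1]
opening: 0.0456
```

Run:
```python
from h import *
S=env.grab_frame("scene")
crop(S["image"],430,170,580,310,5,"s26.png")
```

```text
(no output)
```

View pics/s26.png

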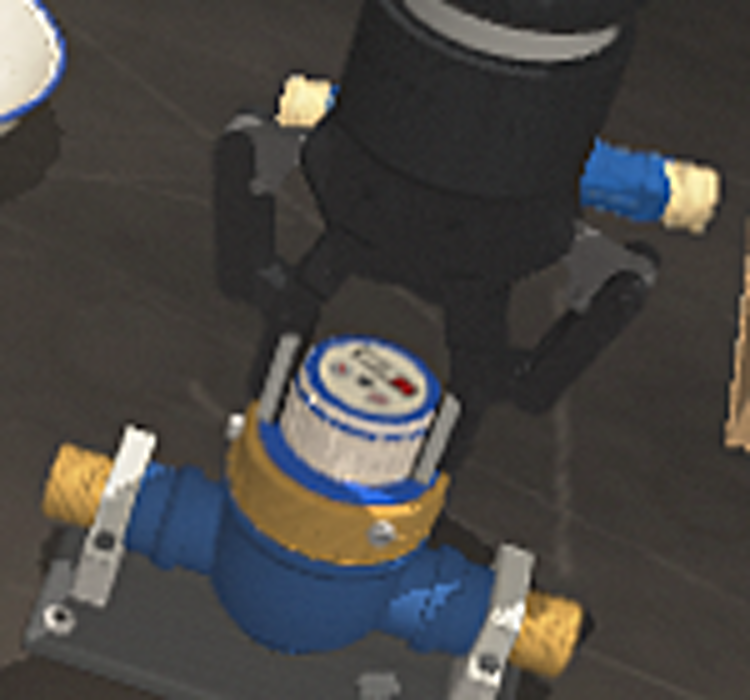

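Emit:
step_arm:
  plan: [0, 0, 0, 0, 0, -0.003, 0.6, 0, 0, 0, 0, 0, -0.003, 0.2, 0, 0, 0, 0, 0, -0.003, 0, 0, 0, 0, 0, 0, -0.003, 0, 0, 0, 0, 0, 0, -0.07, 0, 0, 0, 0, 0, 0, -0.134, 0, 0, 0, 0, 0.01, -0.1, -0.134, 0, 0, 0, 0, 0.02, -0.2, -0.134, 0, 0, 0, 0, 0.037, -0.305, -0.134, 0, 0, 0, 0, 0.037, -0.305, -0.08, 0, 0, 0, 0, 0.037, -0.305, -0.01, 0, 0, 0, 0, 0.037, -0.305, -0.01, 0]

```text
time_s: 28.52
position: [0.4472, -0.1957, 0.0603]
tcp_rot: [-2.217, -2.215, 0.003]
ft_force: [-0.4, 0.2, -0.1]
opening: 0.0855
```

Run:
```python
from h import *
s=env.read_state();print(s["position"],s["ft_force"],s["opening"])
for i in range(2): S=env.grab_frame("scene")
crop(S["image"],360,200,560,390,4,"s27.png")
s=env.read_state();print(s["position"],s["ft_force"],s["opening"])
```

```text
[ 0.44719362 -0.1956635   0.06031908] [-0.41010549  0.22725665 -0.13582188] 0.08552609469106183
[ 0.45058047 -0.19747428  0.06438662] [ 0.76207743 -0.69676464  0.67623186] 0.0855718731012008
```

View pics/s27.png

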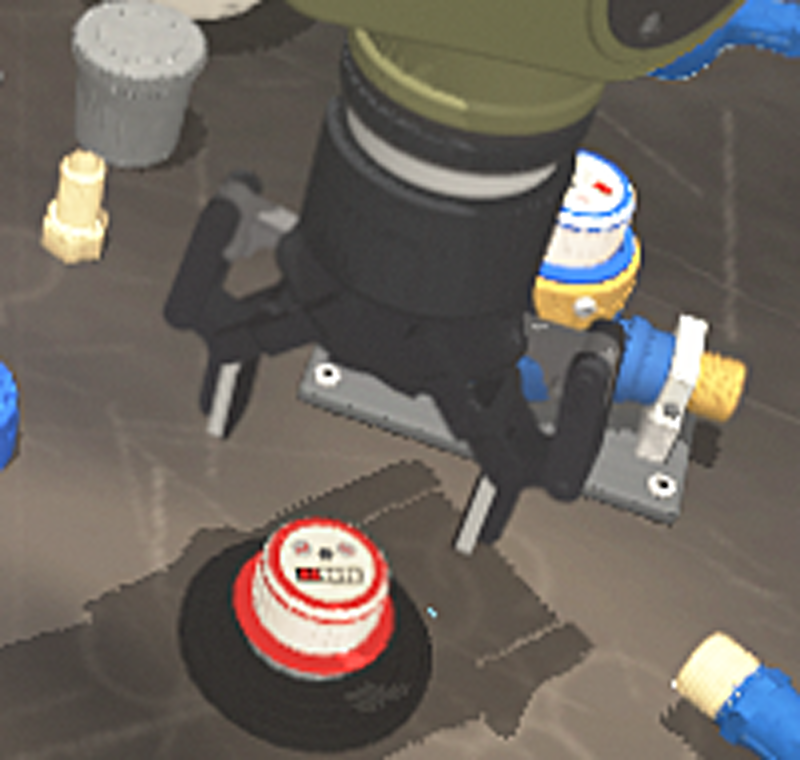

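Emit:
step_arm:
  plan: [0, 0, 0, 0, 0, 0.05, 0, 0, 0, 0, 0, 0, 0.09, 0, 0, 0, 0, 0, 0, 0.12, 0, 0, 0, 0, 0, 0, 0.122, 0, 0, 0, 0, 0, 0, 0.122, 0, 0, 0, 0, 0, 0, 0.122, 0.4, 0, 0, 0, 0, 0, 0.122, 0.5, 0, 0, 0, 0, 0, 0.122, 0.7, 0, 0, 0, 0, 0, 0.122, 0.8, 0, 0, 0, 0, 0, 0.122, 0.8]

```text
time_s: 29.88
position: [0.4513, -0.1979, -0.0081]
tcp_rot: [2.22, 2.219, 0.001]
ft_force: [-0.5, 0.4, 5.4]
opening: 0.0456
```

Run:
```python
from h import *
s=env.read_state();print(s["position"],s["ft_force"],s["opening"])
S=env.grab_frame("scene")
crop(S["image"],360,230,520,390,4,"s28.png")
```

```text
[ 0.45129515 -0.19785405 -0.00807351] [-0.45189947  0.38581038  5.4243234 ] 0.04561775438929922
```

View pics/s28.png

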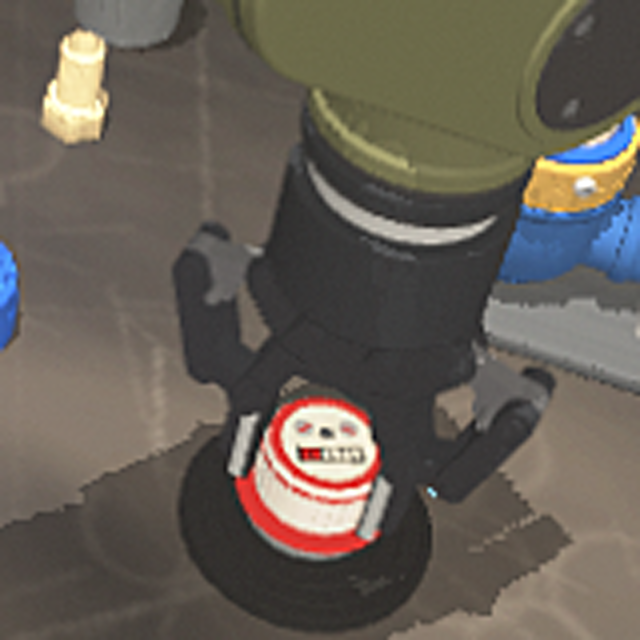

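Emit:
step_arm:
  plan: [0, 0, 0, 0, 0, -0.02, 0.8, 0, 0, 0, 0, 0, -0.1, 0.8, 0, 0, 0, 0, 0, -0.2, 0.8, 0, 0, 0, 0.03, 0.01, -0.26, 0.8, 0, 0, 0, 0.11, 0.06, -0.26, 0.8, 0, 0, 0, 0.2, 0.11, -0.26, 0.8, 0, 0, 0, 0.28, 0.16, -0.26, 0.8, 0, 0, 0, 0.37, 0.21, -0.26, 0.8, 0, 0, 0, 0.45, 0.25, -0.26, 0.8, 0, 0, 0, 0.53, 0.29, -0.26, 0.8, 0, 0, 0, 0.596, 0.324, -0.26, 0.8, 0, 0, 0, 0.596, 0.324, -0.26, 0.8]

```text
time_s: 31.42
position: [0.645, 0.1627, 0.1462]
tcp_rot: [-2.218, -2.224, 0.001]
ft_force: [0.2, 0.0, -1.3]
opening: 0.0453
```

Run:
```python
from h import *
s=env.read_state();print(s["position"],s["ft_force"],s["opening"])
for i in range(4): S=env.grab_frame("scene")
crop(S["image"],250,60,400,200,5,"s29.png")
s=env.read_state();print(s["position"],s["ft_force"],s["opening"])
```

```text
[0.64501934 0.16270944 0.14622659] [ 0.17934322  0.04218038 -1.27158322] 0.0452912369873404
[0.64425193 0.15915346 0.14643036] [-0.5062633 -0.1245152 -1.2490806] 0.04557368535746621
```

View pics/s29.png

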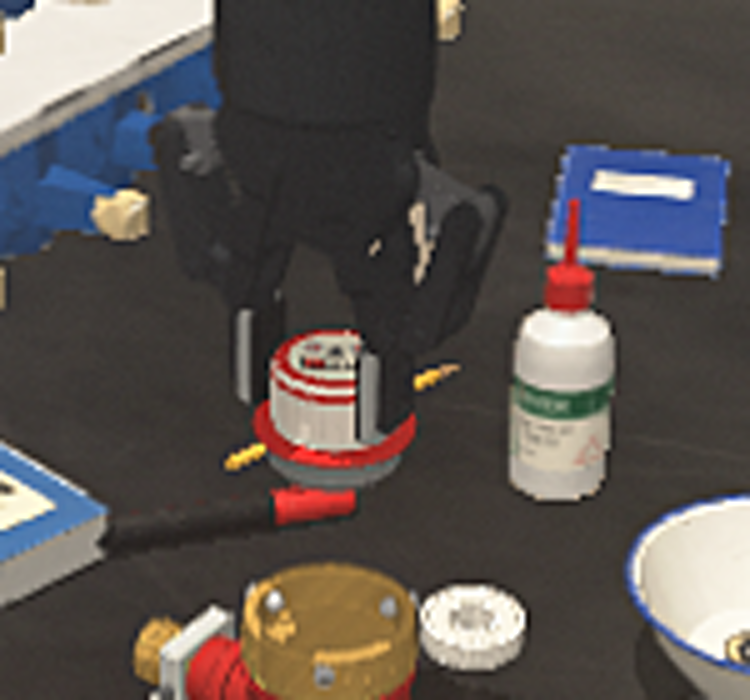

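Emit:
step_arm:
  plan: [0, 0, 0, 0.001, 0.001, 0.05, 0.8, 0, 0, 0, 0.001, 0.001, 0.09, 0.8, 0, 0, 0, 0.001, 0.001, 0.11, 0.8, 0, 0, 0, 0.001, 0.001, 0.12, 0.8, 0, 0, 0, 0.001, 0.001, 0.13, 0.8, 0, 0, 0, 0.001, 0.001, 0.138, 0.8]

```text
time_s: 32.38
position: [0.6471, 0.161, 0.0663]
tcp_rot: [2.221, 2.219, 0.005]
ft_force: [-2.4, -1.0, 6.7]
opening: 0.0449
```

Emit:
step_arm:
  plan: [0, 0, 0, 0, 0, 0.004, 0.8, 0, 0, 0, 0, 0, 0.006, 0.8, 0, 0, 0, 0, 0, 0.006, 0.8]

```text
time_s: 32.75
position: [0.6465, 0.161, 0.063]
tcp_rot: [2.221, 2.22, 0.003]
ft_force: [-5.3, 0.4, 9.5]
opening: 0.0448
```

Emit:
step_arm:
  plan: [0, 0, 0, 0, 0, 0.003, 0.8, 0, 0, 0, 0, 0, 0.003, 0.8]

```text
time_s: 33.0
position: [0.6466, 0.161, 0.0629]
tcp_rot: [2.221, 2.22, 0.003]
ft_force: [-7.8, -1.1, 14.6]
opening: 0.0454
```

Run:
```python
from h import *
S=env.grab_frame("scene")
crop(S["image"],250,90,400,230,5,"s30.png")
```

```text
(no output)
```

View pics/s30.png

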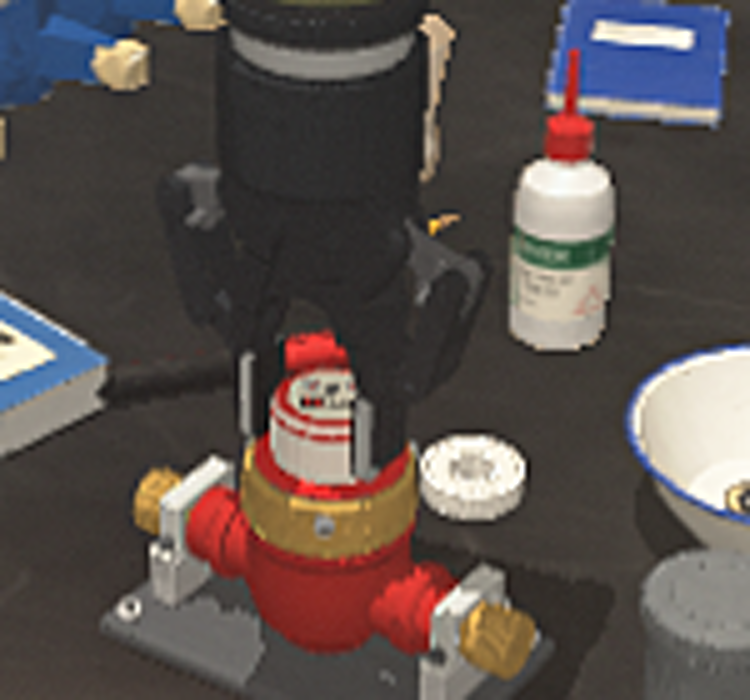

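Emit:
step_arm:
  plan: [0, 0, 0, 0, 0, -0.004, 0.6, 0, 0, 0, 0, 0, -0.004, 0.2, 0, 0, 0, 0, 0, -0.004, 0, 0, 0, 0, 0, 0, -0.004, 0, 0, 0, 0, 0, 0, -0.07, 0, 0, 0, 0, 0, 0, -0.13, 0, 0, 0, 0, 0, -0.1, -0.13, 0, 0, 0, 0, 0, -0.2, -0.13, 0, 0, 0, 0, 0, -0.294, -0.13, 0, 0, 0, 0, 0, -0.294, -0.05, 0, 0, 0, 0, 0, -0.294, 0.01, 0, 0, 0, 0, 0, -0.294, 0.01, 0]

```text
time_s: 34.55
position: [0.466, 0.1602, 0.0493]
tcp_rot: [-2.219, -2.218, 0.009]
ft_force: [-0.3, 0.4, 0.2]
opening: 0.0855
```

Run:
```python
from ov import *
from fit import *
s=env.read_state();print(s["position"],s["ft_force"],s["opening"])
T=env.grab_frame("top");S=env.grab_frame("scene")
crop(S["image"],220,130,400,300,4,"s31.png")
cv2.imwrite("pics/t31.png",T["image"][:,:,::-1])
s=env.read_state();print(s["position"],s["ft_force"],s["opening"])
for n,c,fe in [("hotm",(.653,.1597),REG),("coldm",(.6408,-.2195),REG)]:
    for F,nm in((T,"T"),(S,"S")):
        print(n,nm,*[fit(F,c,[x],.006)[0] for x in fe],fit(F,c,fe))
```

```text
[0.46600697 0.16021079 0.04929161] [-0.26227548  0.40419801  0.22098701] 0.08550004236556676
[0.46962629 0.16095749 0.05314008] [ 0.01558485 -0.36270314  1.2999417 ] 0.08555016266999702
hotm T [0.656  0.1537] [0.654  0.1597] [0.6555 0.1612] (array([0.6545, 0.1602]), np.float64(228.0836001726895))
hotm S [0.654  0.1587] [0.6545 0.1597] [0.655  0.1592] (array([0.6545, 0.1597]), np.float64(208.66618317539775))
coldm T [ 0.6413 -0.2195] [ 0.6413 -0.2195] [ 0.6423 -0.2195] (array([ 0.6413, -0.2195]), np.float64(234.40884007638385))
coldm S [ 0.6403 -0.221 ] [ 0.6418 -0.2205] [ 0.6428 -0.221 ] (array([ 0.6413, -0.22  ]), np.float64(215.3106956749352))
```

View pics/s31.png

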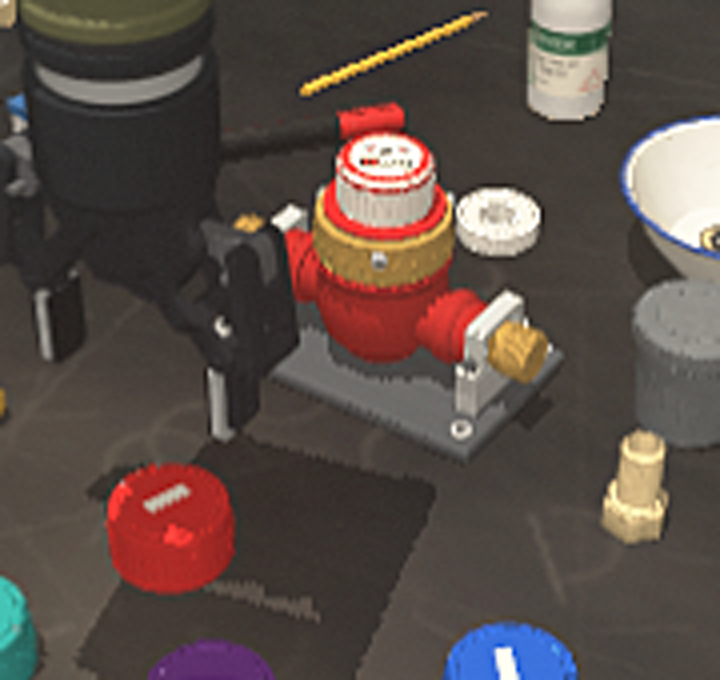

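View pics/t31.png

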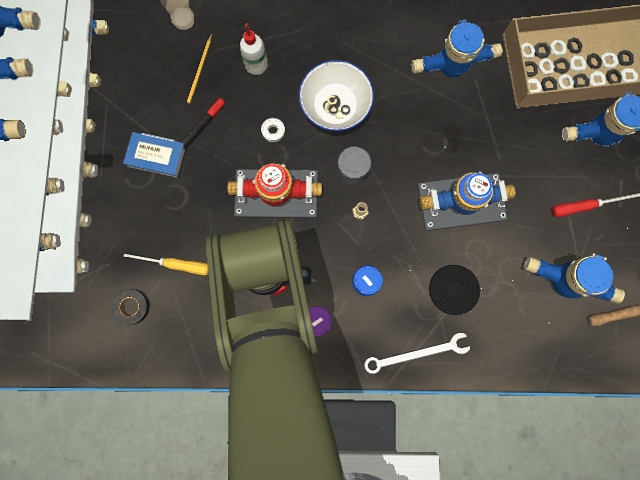

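Emit:
step_arm:
  plan: [0, 0, 0, 0, 0, 0.05, 0, 0, 0, 0, 0, 0, 0.1, 0, 0, 0, 0, 0, 0, 0.13, 0, 0, 0, 0, 0, 0, 0.144, 0, 0, 0, 0, 0, 0, 0.144, 0, 0, 0, 0, 0, 0, 0.144, 0.2, 0, 0, 0, 0, 0, 0.144, 0.3, 0, 0, 0, 0, 0, 0.144, 0.5, 0, 0, 0, 0, 0, 0.144, 0.6, 0, 0, 0, 0, 0, 0.144, 0.6]
  newtons: 30

```text
time_s: 35.9
position: [0.4702, 0.1612, -0.0328]
tcp_rot: [2.221, 2.22, 0.003]
ft_force: [-0.5, -0.1, 5.7]
opening: 0.0597
```

Run:
```python
from h import *
s=env.read_state();print(s["position"],s["ft_force"],s["opening"])
S=env.grab_frame("scene")
crop(S["image"],190,190,340,310,5,"s32.png")
```

```text
[ 0.47016816  0.16116992 -0.03277411] [-0.50759404 -0.07370208  5.65956083] 0.059720813246287426
```

View pics/s32.png

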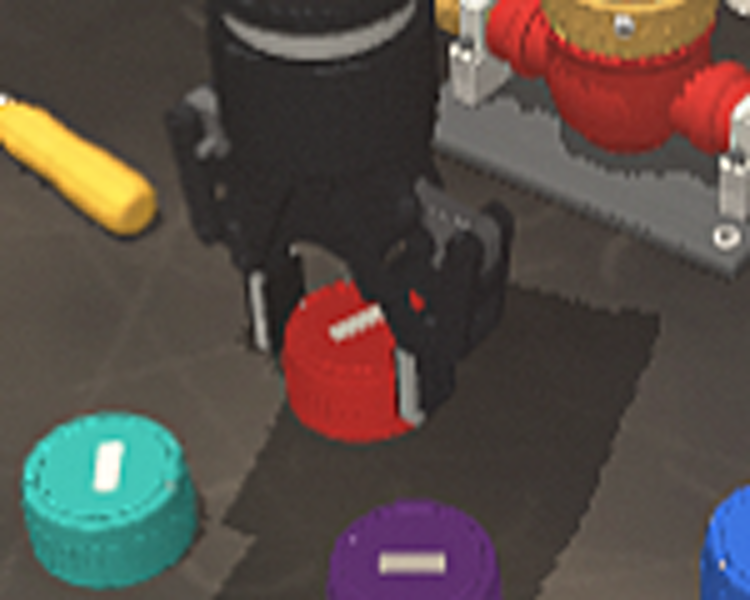

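Emit:
step_arm:
  plan: [0, 0, 0, 0, 0, -0.02, 0.65, 0, 0, 0, 0, 0, -0.06, 0.65, 0, 0, 0, 0, 0, -0.15, 0.65, 0, 0, 0, 0, 0, -0.24, 0.65, 0, 0, 0, 0, 0.03, -0.27, 0.65, 0, 0, 0, 0, 0.12, -0.27, 0.65, 0, 0, 0, -0.001, 0.2, -0.27, 0.65, 0, 0, 0, -0.001, 0.27, -0.27, 0.65, 0, 0, 0, -0.001, 0.298, -0.27, 0.65, 0, 0, 0, -0.001, 0.298, -0.25, 0.65, 0, 0, 0, -0.001, 0.298, -0.25, 0.65]
  newtons: 35

```text
time_s: 37.33
position: [0.6456, 0.1599, 0.1137]
tcp_rot: [-2.22, -2.219, 0.006]
ft_force: [0.2, 0.5, -1.0]
opening: 0.0596
```

Run:
```python
from h import *
for i in range(4): S=env.grab_frame("scene")
crop(S["image"],250,70,400,210,5,"s33.png")
s=env.read_state();print(s["position"],s["ft_force"],s["opening"])
```

```text
[0.64721456 0.16033024 0.1163002 ] [ 0.70814212 -0.40554138 -0.45920021] 0.05957777852581369
```

View pics/s33.png

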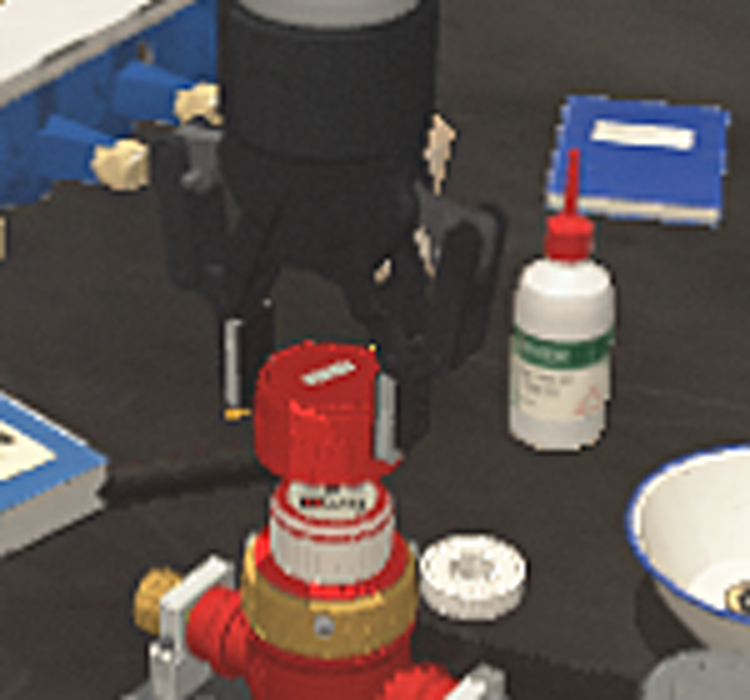

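Run:
```python
from ov import *
S=env.grab_frame("scene")
G=(0,255,0);C=(255,255,0)
it=[]
z=.149
for c,col in [((.653,.1603),G)]:
    it+=[(c,.028,z+.03,col),(c,.0295,z,C)]
it+=[((.6545,.16),.024,.124,(255,0,255))]
cv2.imwrite("pics/o33.png",overlay(S,it,"",(280,120,350,190),9))
s=env.read_state();print(s["position"])
```

```text
[0.64746123 0.16031207 0.1165009 ]
```

View pics/o33.png

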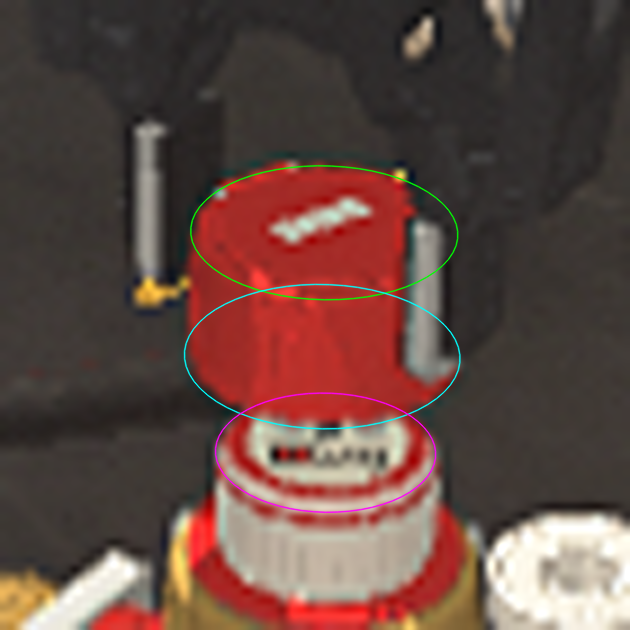

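Emit:
step_arm:
  plan: [0, 0, 0, 0, 0.001, 0.02, 0.65, 0, 0, 0, 0, 0.001, 0.035, 0.65, 0, 0, 0, 0, 0.001, 0.045, 0.65, 0, 0, 0, 0, 0.001, 0.045, 0.65]

```text
time_s: 38.08
position: [0.6478, 0.16, 0.0878]
tcp_rot: [-2.221, -2.22, 0.003]
ft_force: [-0.1, 0.4, -0.3]
opening: 0.0597
```

Emit:
step_arm:
  plan: [0, 0, 0, 0, 0, 0.015, 0.65, 0, 0, 0, 0, 0, 0.03, 0.65, 0, 0, 0, 0, 0, 0.036, 0.65, 0, 0, 0, 0, 0, 0.036, 0.65]

```text
time_s: 38.58
position: [0.6482, 0.1601, 0.0668]
tcp_rot: [-2.222, -2.22, 0.001]
ft_force: [0.4, 1.1, -0.5]
opening: 0.0593
```

Run:
```python
from h import *
S=env.grab_frame("scene")
crop(S["image"],250,90,400,230,5,"s34.png")
s=env.read_state();print(s["position"],s["ft_force"],s["opening"])
```

```text
[0.64848661 0.16014679 0.06732305] [ 0.03060331  0.1676815  -0.17841835] 0.059421822405804625
```

View pics/s34.png

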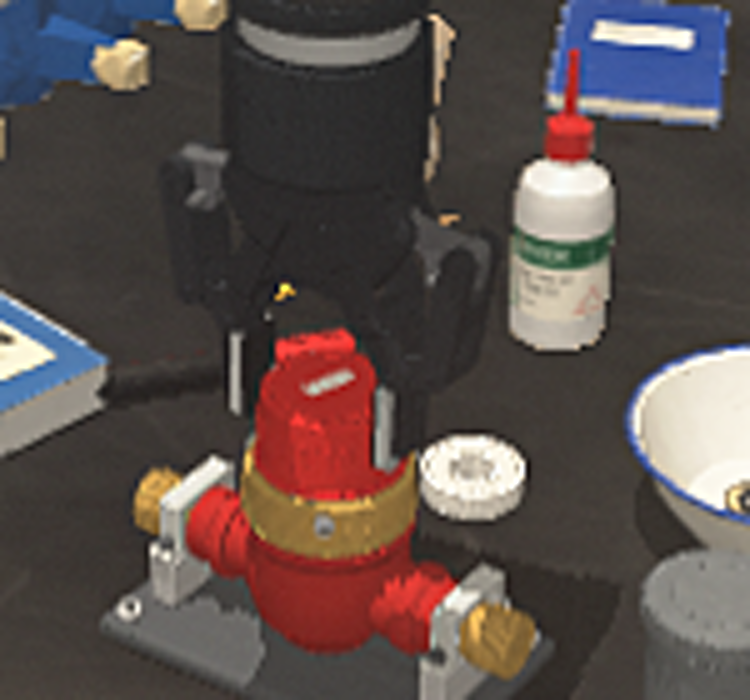

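Over the register; lower the last ~3 mm until it bears, then release.

Emit:
step_arm:
  plan: [0, 0, 0, 0, 0, 0.003, 0.65, 0, 0, 0, 0, 0, 0.004, 0.65, 0, 0, 0, 0, 0, 0.004, 0.65]

```text
time_s: 39.0
position: [0.6489, 0.1602, 0.0656]
tcp_rot: [2.222, 2.22, 0.001]
ft_force: [-0.8, 0.1, 0.7]
opening: 0.0593
```

Emit:
step_arm:
  plan: [0, 0, 0, 0, 0, 0.002, 0.65, 0, 0, 0, 0, 0, 0.002, 0.65]

```text
time_s: 39.25
position: [0.649, 0.1602, 0.0654]
tcp_rot: [2.221, 2.22, 0.001]
ft_force: [-3.1, 0.2, 5.5]
opening: 0.0597
```

Emit:
step_arm:
  plan: [0, 0, 0, 0, 0, -0.002, 0.4, 0, 0, 0, 0, 0, -0.002, 0.1, 0, 0, 0, 0, 0, -0.002, 0, 0, 0, 0, 0, 0, -0.002, 0, 0, 0, 0, 0, 0, -0.07, 0, 0, 0, 0, 0, 0, -0.14, 0, 0, 0, 0, -0.07, -0.07, -0.14, 0, 0, 0, 0, -0.14, -0.14, -0.14, 0, 0, 0, 0, -0.21, -0.2, -0.14, 0, 0, 0, 0, -0.28, -0.27, -0.14, 0, 0, 0, 0, -0.308, -0.298, -0.1, 0, 0, 0, 0, -0.308, -0.298, -0.05, 0]

```text
time_s: 40.75
position: [0.4692, -0.0258, 0.0941]
tcp_rot: [2.223, 2.216, 0.002]
ft_force: [0.3, 0.5, -0.7]
opening: 0.0852
```

Run:
```python
from h import *
for i in range(4): S=env.grab_frame("scene")
T=env.grab_frame("top")
crop(S["image"],240,130,440,330,3,"s35.png");crop(T["image"],220,140,420,300,3,"t35.png")
s=env.read_state();print(s["position"],s["ft_force"],s["opening"])
```

```text
[ 0.47029785 -0.02447415  0.09482465] [-0.09144596 -0.66135162  0.31103149] 0.08530497484118695
```

View pics/s35.png

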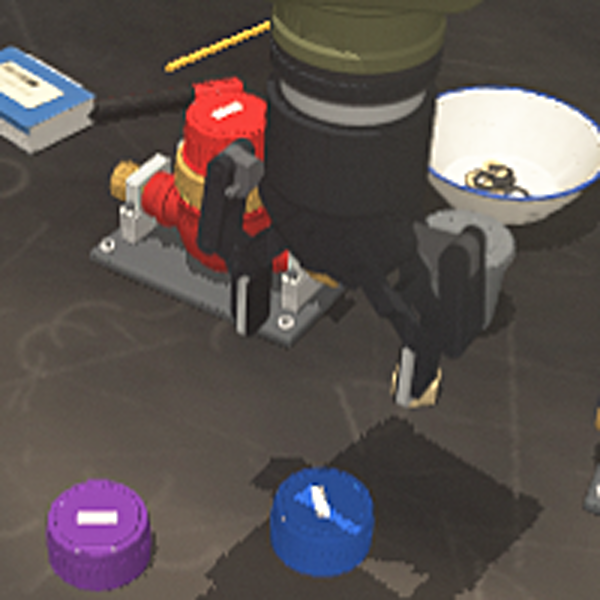

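View pics/t35.png

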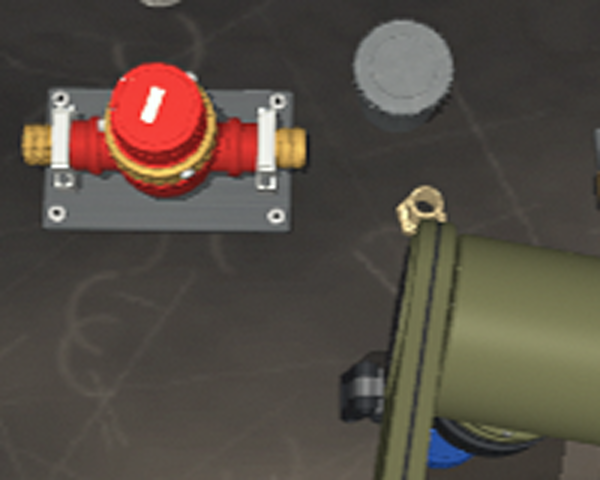

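Emit:
step_arm:
  plan: [0, 0, 0, 0, 0, 0.08, 0, 0, 0, 0, 0, 0, 0.15, 0, 0, 0, 0, 0, 0, 0.19, 0, 0, 0, 0, 0, 0, 0.213, 0, 0, 0, 0, 0, 0, 0.213, 0, 0, 0, 0, 0, 0, 0.213, 0.2, 0, 0, 0, 0, 0, 0.213, 0.3, 0, 0, 0, 0, 0, 0.213, 0.5, 0, 0, 0, 0, 0, 0.213, 0.65, 0, 0, 0, 0, 0, 0.213, 0.65]
  newtons: 35

```text
time_s: 42.25
position: [0.471, -0.0248, -0.0325]
tcp_rot: [2.221, 2.219, 0.002]
ft_force: [-0.9, -0.2, 6.3]
opening: 0.0581
```

Run:
```python
from h import *
S=env.grab_frame("scene")
crop(S["image"],290,220,420,340,5,"s36.png")
s=env.read_state();print(s["position"],s["ft_force"],s["opening"])
```

```text
[ 0.47098786 -0.02478297 -0.03252654] [-0.80853809 -0.24050453  6.42685881] 0.05824145211803312
```

View pics/s36.png

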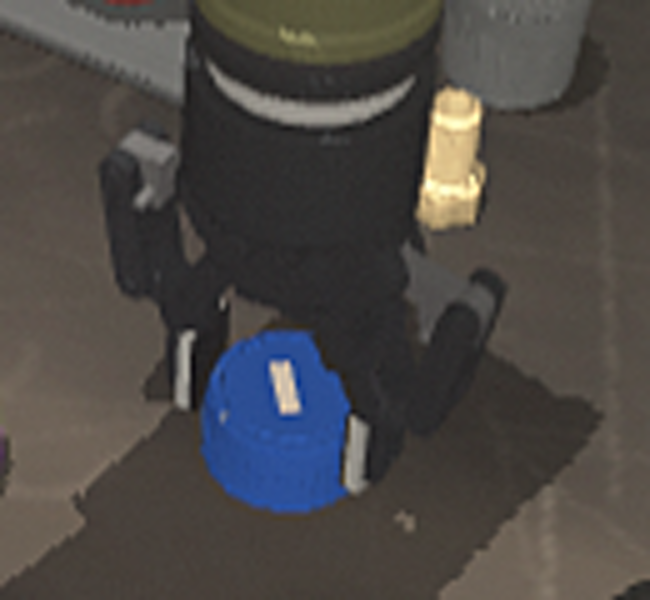

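Emit:
step_arm:
  plan: [0, 0, 0, 0, 0, -0.02, 0.65, 0, 0, 0, 0, 0, -0.06, 0.65, 0, 0, 0, 0, 0, -0.15, 0.65, 0, 0, 0, 0, 0, -0.24, 0.65, 0, 0, 0, -0.03, 0.03, -0.27, 0.65, 0, 0, 0, -0.1, 0.1, -0.27, 0.65, 0, 0, 0, -0.17, 0.16, -0.27, 0.65, 0, 0, 0, -0.24, 0.22, -0.27, 0.65, 0, 0, 0, -0.3, 0.26, -0.27, 0.65, 0, 0, 0, -0.325, 0.276, -0.27, 0.65, 0, 0, 0, -0.325, 0.276, -0.25, 0.65, 0, 0, 0, -0.325, 0.276, -0.25, 0.65]

```text
time_s: 43.8
position: [0.6331, -0.2178, 0.1138]
tcp_rot: [-2.218, -2.219, 0.002]
ft_force: [0.1, 1.7, -0.8]
opening: 0.0581
```

Run:
```python
from ov import *
for i in range(5): S=env.grab_frame("scene")
s=env.read_state();p=s["position"];print(p,s["ft_force"],s["opening"])
z=p[2]+.0328; c=(p[0]+.0047,p[1])
it=[(c,.028,z+.03,(0,255,0)),(c,.0295,z,(255,255,0)),((.6413,-.2198),.024,.124,(255,0,255))]
cv2.imwrite("pics/o37.png",overlay(S,it,"",(460,190,540,270),8))
```

```text
[ 0.63494704 -0.21883005  0.11655195] [-0.77249604  0.31795591 -0.10749387] 0.058260364277877605
```

View pics/o37.png

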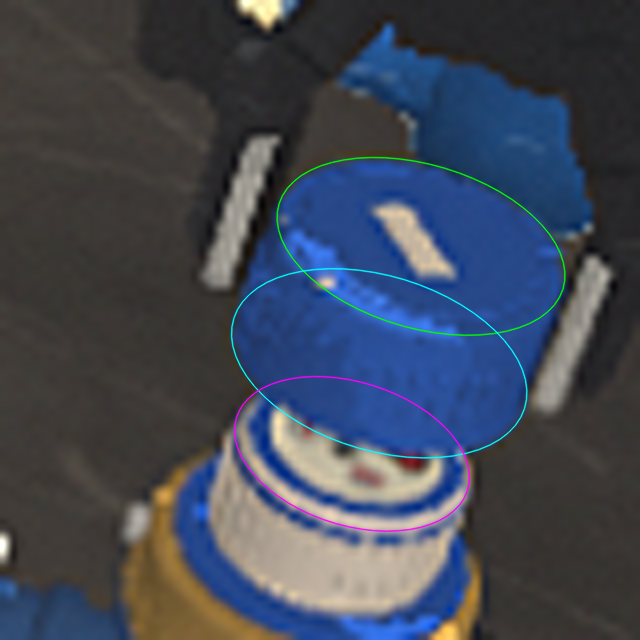

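Emit:
step_arm:
  plan: [0, 0, 0, 0, 0, 0.02, 0.65, 0, 0, 0, 0, 0, 0.035, 0.65, 0, 0, 0, 0, 0, 0.045, 0.65, 0, 0, 0, 0, 0, 0.045, 0.65]

```text
time_s: 44.55
position: [0.6346, -0.2195, 0.088]
tcp_rot: [-2.221, -2.22, 0.001]
ft_force: [-0.3, -0.0, -0.7]
opening: 0.0581
```

Emit:
step_arm:
  plan: [0, 0, 0, 0, 0, 0.015, 0.65, 0, 0, 0, 0, 0, 0.03, 0.65, 0, 0, 0, 0, 0, 0.036, 0.65, 0, 0, 0, 0, 0, 0.036, 0.65]

```text
time_s: 45.05
position: [0.6347, -0.2195, 0.0669]
tcp_rot: [-2.222, -2.22, 0.001]
ft_force: [0.0, 0.2, -0.9]
opening: 0.0585
```

Emit:
step_arm:
  plan: [0, 0, 0, 0, 0, 0.003, 0.65, 0, 0, 0, 0, 0, 0.005, 0.65, 0, 0, 0, 0, 0, 0.005, 0.65]

```text
time_s: 45.42
position: [0.6355, -0.2198, 0.0656]
tcp_rot: [2.221, 2.22, 0.001]
ft_force: [-1.1, 0.7, 4.7]
opening: 0.0581
```

Run:
```python
from h import *
S=env.grab_frame("scene")
crop(S["image"],430,170,580,310,5,"s38.png")
s=env.read_state();print(s["position"],s["ft_force"],s["opening"])
```

```text
[ 0.6355179  -0.21983497  0.06560216] [-2.00827502  0.71295326  5.30407688] 0.05816260673060792
```

View pics/s38.png

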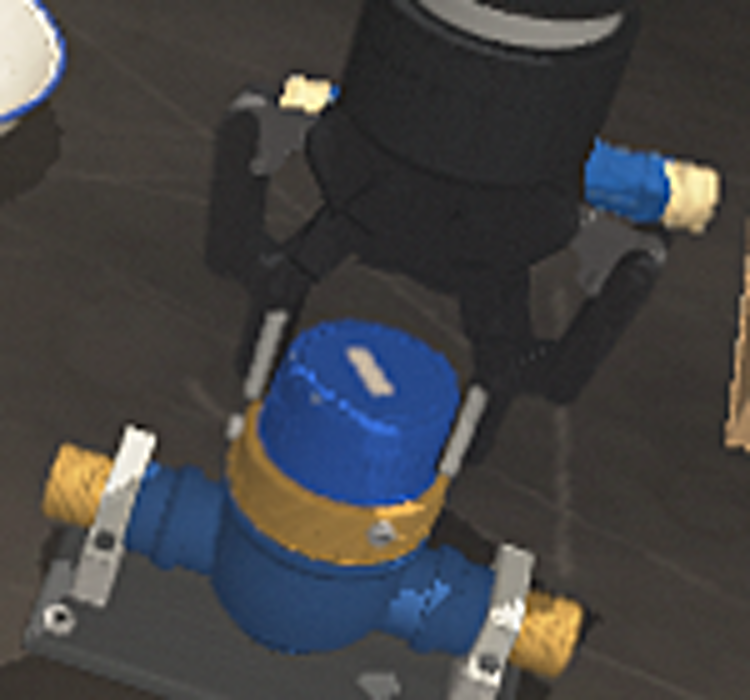

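Seated on the flange. Release, lift and move clear for a check.

Emit:
step_arm:
  plan: [0, 0, 0, 0, 0, -0.002, 0.4, 0, 0, 0, 0, 0, -0.002, 0.1, 0, 0, 0, 0, 0, -0.002, 0, 0, 0, 0, 0, 0, -0.002, 0, 0, 0, 0, 0, 0, -0.07, 0, 0, 0, 0, 0, 0, -0.14, 0, 0, 0, 0, 0.03, -0.1, -0.16, 0, 0, 0, 0, 0.06, -0.2, -0.16, 0, 0, 0, 0, 0.1, -0.3, -0.16, 0, 0, 0, 0, 0.15, -0.38, -0.16, 0, 0, 0, 0, 0.2, -0.45, -0.16, 0, 0, 0, 0, 0.2, -0.45, -0.16, 0]

```text
time_s: 46.98
position: [0.3632, -0.0981, 0.16]
tcp_rot: [2.22, 2.221, 0.001]
ft_force: [1.4, -0.3, -0.5]
opening: 0.0855
```

Run:
```python
from ov import *
from fit import *
for i in range(3): T=env.grab_frame("top")
S=env.grab_frame("scene")
s=env.read_state();print(s["position"],s["ft_force"],s["time_s"])
C=[(.028,.128)]
it=[]
for n,c in (("hot",(.6545,.16)),("cold",(.6413,-.2198))):
    print(n,fit(T,c,C,.006),fit(S,c,C,.006))
    it+=[(c,.028,.128,(0,255,0)),(c,.035,.095,(255,0,255))]
a=[overlay(T,it,"",(230,145,320,215),4),overlay(T,it,"",(430,150,520,220),4),overlay(S,it,"",(275,145,365,215),4),overlay(S,it,"",(455,220,545,290),4)]
cv2.imwrite("pics/fin.png",np.vstack([np.hstack(a[:2]),np.hstack(a[2:])]))
cv2.imwrite("pics/finS.png",S["image"][:,:,::-1])
for n,uv,z in [("cup",.065,0)]: print(fit(T,(.7022,.0045),[(.0335,.065)]))
```

```text
[ 0.36589474 -0.09995788  0.16083202] [ 0.51943708 -0.09154778  0.46334589] 47.175
hot (array([0.655 , 0.1605]), np.float64(78.03974331066772)) (array([0.6555, 0.16  ]), np.float64(44.46030160198338))
cold (array([ 0.6398, -0.2193]), np.float64(78.50228386298753)) (array([ 0.6403, -0.2208]), np.float64(70.25750754464592))
(array([0.7022, 0.0045]), np.float64(78.52970578693838))
```

View pics/fin.png

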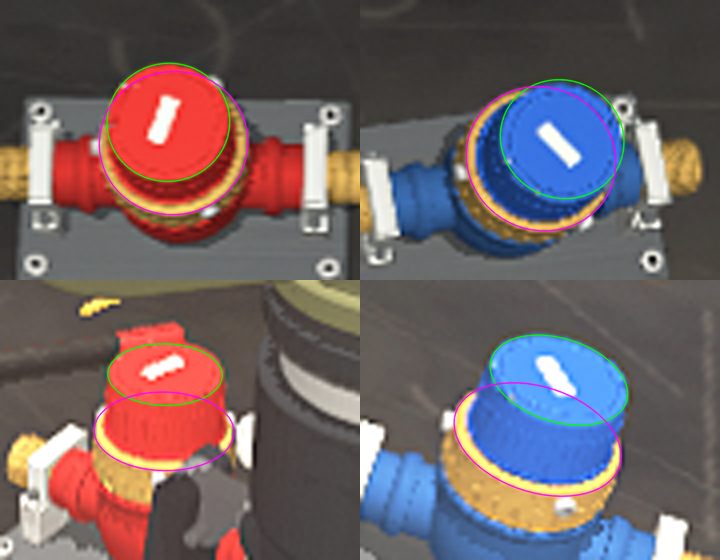

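View pics/finS.png

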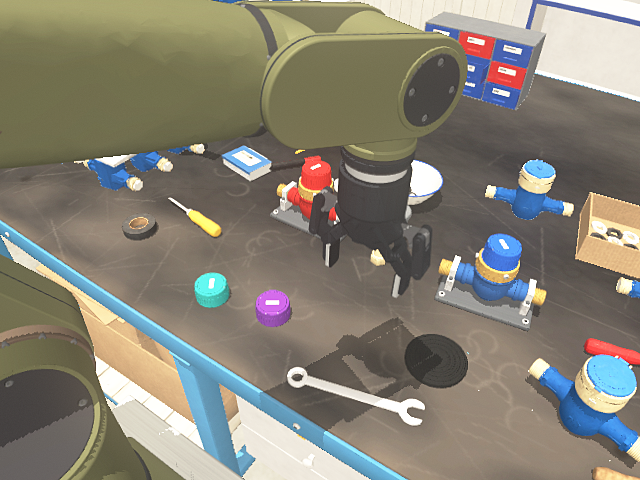

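Run:
```python
from bench import env
print(env.finish_job())
```

```text
the job is handed in; nothing more can be done
None
```

I swapped the two registers and closed each meter with the cover of its own colour. I handed the job in at about 47 s of the 106 s allowed. No verdict came back, so what follows rests on my own checks.

- **Swap:** The hot register waited released on the rubber pad, upright. The cold one then went into the blue meter and the hot one into the red meter. I pressed each down to a hard stop (about 15–18 N), at the same height as the originally seated registers, within about 1 mm. I saw neither tip or touch the bare bench.
- **Covers:** In both cameras, circles drawn at the closed height match the covers, which sit level. Each centre is within about 1.5 mm of its meter's axis.
- **Bystanders:** The cup's fitted position is unchanged. The union and screwdriver look to be where they were; I did not measure them.
- **End state:** The open gripper was clear of everything when I handed in.

**Disagreements found:**
- **Tool height:** The robot's reported tool height did not agree with the cameras. A gentle touch on the bare bench, up to about 22 N, showed the fingertips about 39 mm higher than reported. I corrected every height by that amount.
- **Tool x position:** It read about 5 mm short along x, so I placed parts by relative moves and camera checks.

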